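# Stock a parts bin and press its label holder home

### The arm

A 6-joint arm with a two-finger parallel gripper is mounted at the origin on a cart in front of the work surface, level with it; the furniture and walls round the work are solid. World frame = base frame: x ahead of the robot, y to its left, z up, the work surface at z = 0. Lengths are in m, angles in rad, forces in N, time in s.
With the tool pointing down it reaches from about 0.3 to 0.775 m from the base axis. Payload 14.6 kg.
Tool frame: the origin (TCP) lies on the centre line of the jaws, within the pads' length; the fingertips stand 17 mm ahead of it and the grasp point (between the pads) lies 2 mm behind it; z points along the fingers, x is the direction in which the jaws open and shut, and the axes are right-handed (so a half turn about z gives the same grasp; the last joint's range is limited). The gripper opens to 94 mm and grips with 3 to 60 N. Pads are 16 mm wide; open, the fingers measure 119 mm over their backs; the gripper's body (75 mm by 177 mm) begins 78 mm behind the grasp point.
Start: joints at [1.148, 0.3, 1.521, -0, 1.321, -0.067], TCP at [0.192, 0.516, 0.222] pointing down, gripper open.
Joint ranges: [-3.03, 3.03], [-0.79, 2.21], [0.23, 2.52], [-1.04, 4.18], [0, 3.07], [-2.55, 2.55]. Speed limits (rad/s): [2.22, 2.22, 2.57, 3.14, 3.14, 3.14].

### API

Orientations are given as [roll, pitch, yaw] about the fixed x, y, z axes, in that order (R = Rz(yaw) Ry(pitch) Rx(roll)).
In Python, from station import ctrl gives the robot as it stands. The module is installed in compiled form; this text tells all that it offers.
- The arm moves only by the tool drive_tool, never from a script. Its argument "increments" is a list of rows, each a list of 3 entries, a list of its own where there are three numbers: the turn, a rotation vector about the tool's x, y, z in degrees, then the shift along the tool's x, y, z in mm, then the opening, from 0 (shut) to 1 (fully open). In form: [[[ax, ay, az], [dx, dy, dz], hand], ...]. A call has 1 to 20 rows; each row shifts and turns the commanded pose from where the row before left it, along the tool's axes as they then stand; what a row does not reach is not made up. A row lasts 1/8 s, in which the tool goes at most 62.5 mm and 10.7 degrees, less where a joint would pass 70% of its speed; a pose out of reach is approached as far as the arm can. A call with a gripper value outside its range is refused whole. The fingers move at their own pace and stop on an object; "squeeze" is the grip in N (left out, the last holds). Time passes only in rows, so rows that do not move let the fingers close. It gives the time, the measured TCP pose, the force and the opening at its end, in the units of the state.
- ctrl.get_obs(): the state, without advancing time (a new reading comes with each control period).
- ctrl.camera(name): name is "side" or "top"; returns the picture (384x512x3 uint8, red, green, blue); there is no depth.
- ctrl.calibration(name): a dict with "fx", "fy", "cx", "cy" (pixels), "rvec" (rotation vector, rad) and "tvec" (3), from world to camera coordinates, as OpenCV has them. Camera axes: x right, y down, z forward; pixel columns grow to the right and rows downward; lengths in m; the calibration is good to about 2 mm. A picture is of the moment at which its call begins. calibration takes no time and is no camera call.
- ctrl.hand_in(): hands the job in, once; it reports no verdict.
The state is a dict: "time_s": time; "qpos": joint angles; "joint_vel": joint speeds; "tau": joint torques, N m; "ee_pos": TCP position; "eef_rot": TCP orientation; "force": force on the tool from outside, world axes, zero at the start; "moment": the same for the moment, N m; "grip_width": finger opening in m.
Only numpy, scipy, OpenCV 4.12 (cv2) and the standard library are available. Lean on these libraries where they do the work, as an engineer would, in place of code of your own. Each camera call takes 0.05 s, during which the arm holds its last target.

### The job

Stock and label the empty parts bin: pour all six nuts out of the scoop into the bin and stand the scoop back upright on the bench beside it. Then take the wide label holder out of the grooved wooden strip, slide its foot down behind the steel lip on the front of the bin and press it fully home against the spring in there. Finish while still holding it pressed down, so that its lock screw can be driven; leave the narrow holder and the other things on the bench alone.

Things in the scene. Friction and masses are not known exactly. Their poses are not given: they have to be found in the camera images.
- bin: Open grey plastic parts bin, fixed to the bench, 136 wide (its y) x 180 deep (its x) mm, walls 4 mm. Origin: centre of its underside; z up. Front wall (its -x side, towards the robot) 55 mm high; side walls 55 mm high in front, rising to 85 mm from the middle back; back wall 85 mm. A steel label pocket with a lip sits on the outside of the front wall.
- bin_in (a point): Centre of the bin's inner floor, 4 mm above the bench; axes of the bin. Clear inside: 172 mm along x, 128 mm along y.
- pocket (a point): Middle of the label pocket, 94 mm ahead (-x) of the bin's origin, 18 mm above the bench, at the top of the relaxed spring; bin axes: x from lip to wall, y along the lip. Gap between lip and wall 8 mm along x, 70 mm along y between end cheeks; top open. The lip's mouth flares outwards from 35 to 44 mm above the bench, to 16 mm from the wall; the wall behind it goes on up to 55 mm.
- pocket_spring (a joint): How far the spring strip in the bottom of the pocket is pressed down, m: 0 relaxed, 0.006 at its hard stop (label holder fully home). It starts to give at 2 N and takes 8 N for the full 6 mm, and pushes the holder up again when let go.
- wide_holder: The wide label holder: flat black plastic plate with a paper card on each face, 5 thick (its x) x 60 wide (y) x 90 tall (z) mm, 40 g. Origin: centre of its lower edge (foot); z up. Stands loosely in the strip's groove; either face may go to the lip. Home, its foot is 12 mm and its top 102 mm above the bench. Grip it across its thickness by the upper 40 mm, so the fingertips clear the bin's front wall.
- narrow_holder: The narrow label holder, for other bins: the same but 36 mm wide. Stays in the strip.
- strip: Grooved wooden strip, fixed, 44 x 132 (its y) x 36 mm high; origin: centre of its underside. A groove 6.4 mm wide and 20 mm deep runs along its y; its floor is 16 mm above the bench. The two holders stand in it side by side, centres 60 mm apart, in either order. 0.1 m behind the strip stands a fixed buffing machine 0.31 m high: carry things past in front of it.
- scoop: Sheet-aluminium parts scoop with a wooden handle, 140 g. Pan 100 long (its x) x 70 wide (its y) mm, floor 2.5 mm, back wall 42 mm high; side walls 40 mm high, falling to 20 mm at the mouth; the +x end is open (the mouth). Origin: centre of the pan's underside; z up. The handle runs level from the back wall along -x. A bench grinder, 0.29 m high, stands fixed beyond the handle end.
- scoop_grip (a point): Point on the axis of the scoop's handle, 95 mm behind the scoop's origin along its -x and 40 mm above its underside; axes of the scoop. Handle 20 mm wide (y) x 24 mm tall (z), from 60 to 148 mm behind the origin.
- scoop_mouth (a point): Middle of the edge of the mouth, 50 mm ahead of the scoop's origin along its +x. The nuts slide out when the mouth is dipped about 45 to 65 degrees.
- spanner_1: Bystander: steel combination spanner, 44x246x10 mm, lying near the front edge, does not move.
- driver_1: Bystander: screwdriver with black handle, 26x175x29 mm, lying near the front edge, does not move.
- compound_1: Bystander: green bar of polishing compound, 48x102x35 mm, loose, lying behind the strip.
- nut_1: One of six equal steel hex nuts, 24x27x13 mm, 30 g, lying flat in the scoop; origin: centre of its underside.
- nut_2: One of six equal steel hex nuts, 24x27x13 mm, 30 g, lying flat in the scoop; origin: centre of its underside.
- nut_3: One of six equal steel hex nuts, 24x27x13 mm, 30 g, lying flat in the scoop; origin: centre of its underside.
- nut_4: One of six equal steel hex nuts, 24x27x13 mm, 30 g, lying flat in the scoop; origin: centre of its underside.
- nut_5: One of six equal steel hex nuts, 24x27x13 mm, 30 g, lying flat in the scoop; origin: centre of its underside.
- nut_6: One of six equal steel hex nuts, 24x27x13 mm, 30 g, lying flat in the scoop; origin: centre of its underside.

How it is judged:
By the outcome, as a careful person would: the job done as asked, in the order asked, and still so for the second after the job is handed in, while the arm keeps its last pose, push and grip.
It also fails if it takes over 72 s, if anything falls off the work surface, if the arm or the gripper's body presses on something with over 40 N, if the wrist force passes 120 N, or if a joint passes its speed limit or range.

## Working session

There is one attempt and no reset: what is moved stays moved. The work goes in short steps, Python scripts to look and compute and a tool call to move; the robot and the scene stay as the last step left them, time stands still between calls to the robot, and variables do not carry over. Pictures are saved under pics/ and viewed, and the job is handed in when it is done.

Besides the shell and the picture viewer there is one more tool, called after "Call:" as name(argument=value, ...) on one line, values as JSON. drive_tool: Moves the arm, as the interface text tells. Its arguments: {"type":"object","properties":{"increments":{"type":"array"},"squeeze":{"type":"number"}},"required":["increments"]}

```bash
mkdir -p pics
python3 - <<'E'
from station import ctrl
import cv2
for n in("side","top"):
    im=ctrl.camera(n); cv2.imwrite(f"pics/{n}0.png",im[:,:,::-1]); print(n,ctrl.calibration(n))
print(ctrl.get_obs())
E
```

```text
side {'fx': 427.08749080702734, 'fy': 427.08749080702734, 'cx': 256.5656960979697, 'cy': 186.91219177287738, 'rvec': array([ 0.36921181, -2.67187465,  1.33347496]), 'tvec': array([0.43730027, 0.10624998, 0.87158193])}
top {'fx': 416.64473948291476, 'fy': 416.64473948291476, 'cx': 255.70704483550952, 'cy': 190.0934669448705, 'rvec': array([ 2.16946125, -2.1455875 ,  0.0943292 ]), 'tvec': array([-0.01091552,  0.45574812,  1.02910901])}
{'time_s': 0.1, 'qpos': array([ 1.14841435e+00,  3.00409407e-01,  1.52153970e+00,  2.18462478e-06,
        1.32068764e+00, -6.65823936e-02]), 'joint_vel': array([-0.00041803, -0.00083726, -0.00060268, -0.00017298, -0.00076657,
        0.00046   ]), 'tau': array([ 6.52433428e-04, -5.32648230e+01, -3.53284907e+01,  7.09524332e-02,
        2.35185988e-02, -5.22928201e-05]), 'ee_pos': array([0.19148826, 0.5153506 , 0.22193766]), 'eef_rot': array([-3.14152107e+00,  1.04164625e-03,  1.21499624e+00]), 'force': array([ 0.06833528, -0.26472616,  0.3432508 ]), 'moment': array([-0.04885756, -0.02917032,  0.06275789]), 'grip_width': 0.0936520599935467}
```

View pics/side0.png

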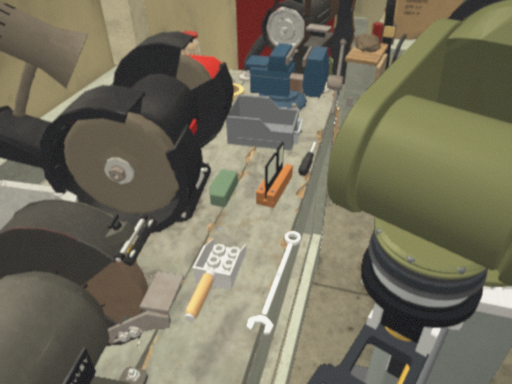

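View pics/top0.png

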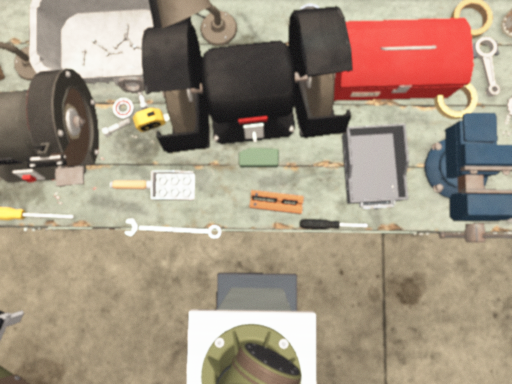

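```bash
cat > h.py <<'E'
import numpy as np, cv2
from station import ctrl
from scipy.spatial.transform import Rotation as R
def cal(n):
    c=ctrl.calibration(n); K=np.array([[c['fx'],0,c['cx']],[0,c['fy'],c['cy']],[0,0,1.]])
    return K,cv2.Rodrigues(c['rvec'])[0],np.array(c['tvec']),c['rvec']
def onz(n,uv,z):
    K,Rm,t,_=cal(n); d=Rm.T@np.linalg.solve(K,[uv[0],uv[1],1.]); o=-Rm.T@t
    return o+d*(z-o[2])/d[2]
def proj(n,P):
    K,Rm,t,rv=cal(n); return cv2.projectPoints(np.atleast_2d(np.float64(P)),rv,t,K,None)[0][:,0]
def tri(uvs,uvt):
    Ps=[]
    for n in("side","top"):
        K,Rm,t,_=cal(n);Ps.append(K@np.c_[Rm,t])
    X=cv2.triangulatePoints(Ps[0],Ps[1],np.float64(uvs).reshape(2,1),np.float64(uvt).reshape(2,1))[:,0];return X[:3]/X[3]
def crop(src,dst,x0,y0,x1,y1,s):
    im=cv2.imread(src) if isinstance(src,str) else src
    cv2.imwrite(dst,cv2.resize(im[y0:y1,x0:x1],None,fx=s,fy=s,interpolation=cv2.INTER_CUBIC))
def Rt():
    return R.from_euler('xyz',ctrl.get_obs()['eef_rot'])
E
python3 - <<'E'
from h import *
for n in("side","top"):
    K,Rm,t,_=cal(n); print(n,-Rm.T@t)
print(onz("top",(173,185),0.0),onz("top",(375,165),0),onz("top",(276,203),0.036),onz("top",(0,190),0))
crop("pics/top0.png","pics/t_a.png",100,130,320,240,3.6)
crop("pics/top0.png","pics/t_b.png",320,110,430,220,5.4)
crop("pics/side0.png","pics/s_a.png",180,220,320,340,5)
crop("pics/side0.png","pics/s_b.png",190,80,330,220,4.2)
E
```

```text
side [0.24037827 0.72785177 0.61206677]
top [ 0.34395027 -0.02666077  1.0713908 ]
[0.46958003 0.20980551 0.        ] [ 0.5268856  -0.31354705  0.        ] [ 0.42278343 -0.05701441  0.036     ] [0.45193712 0.66379252 0.        ]
```

View pics/t_a.png

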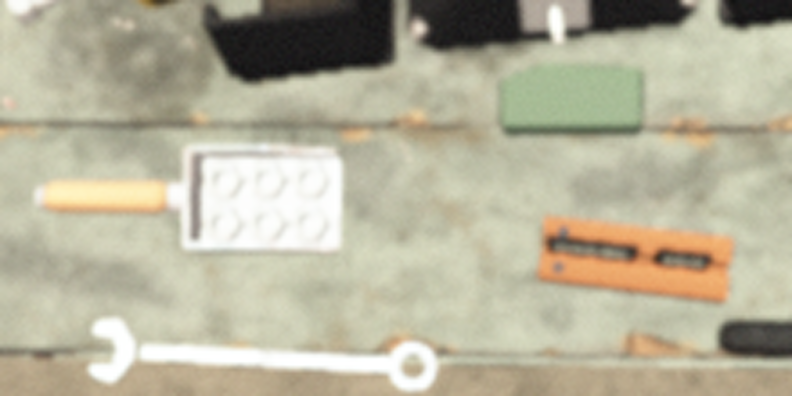

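View pics/t_b.png

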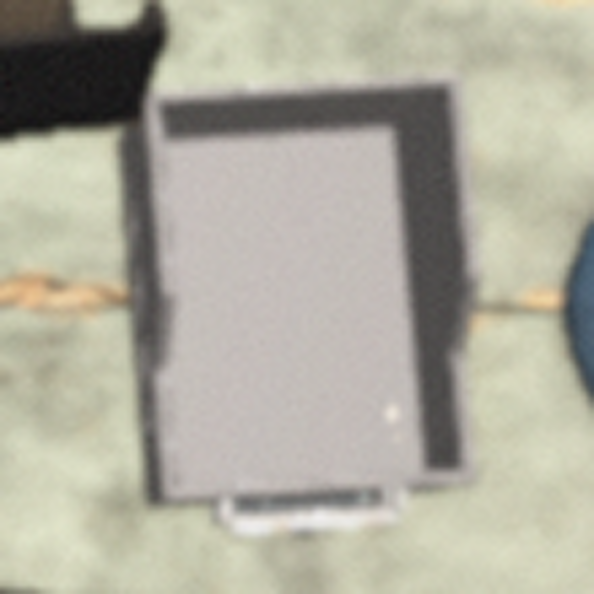

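View pics/s_a.png

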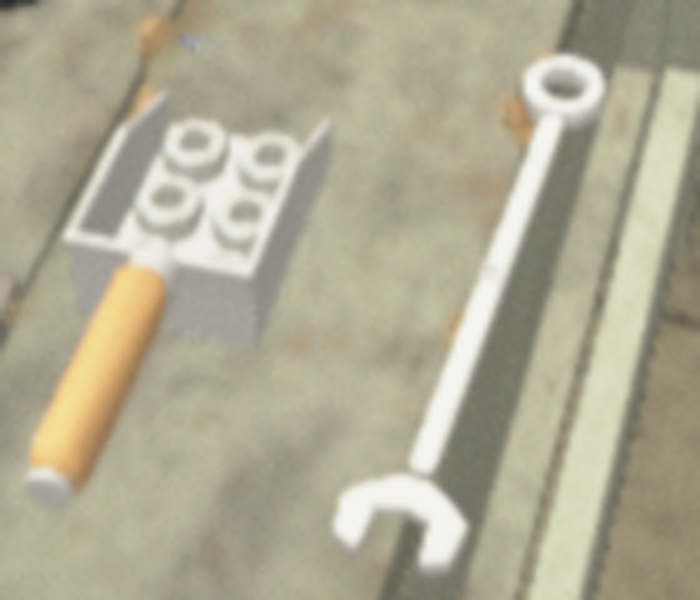

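View pics/s_b.png

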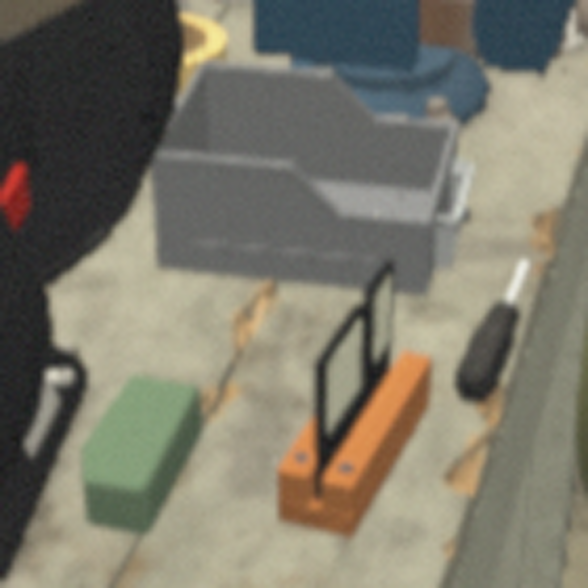

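Run:
```python
from h import *
im=cv2.imread("pics/top0.png"); hsv=cv2.cvtColor(im,cv2.COLOR_BGR2HSV)
print(hsv[184,130],hsv[207,255],hsv[200,290])
def blob(m,box):
    x0,y0,x1,y1=box; k=np.zeros_like(m);k[y0:y1,x0:x1]=m[y0:y1,x0:x1]
    cs=cv2.findContours(k,cv2.RETR_EXTERNAL,cv2.CHAIN_APPROX_NONE)[0];c=max(cs,key=cv2.contourArea)
    return c
# handle
m=cv2.inRange(hsv,(8,80,140),(30,255,255)); c=blob(m,(100,170,155,200)); r=cv2.minAreaRect(c);print("handle",r)
b=cv2.boxPoints(r); print(b)
v=cv2.fitLine(c,cv2.DIST_L2,0,.01,.01).ravel();print(v)
p=np.array(v[2:]);a=onz("top",p-15*v[:2],.044);q=onz("top",p+15*v[:2],.044);print(a,q,np.degrees(np.arctan2(*(q-a)[[1,0]])))
# strip
m=cv2.inRange(hsv,(3,120,100),(18,255,255)); c=blob(m,(240,180,312,222)); r=cv2.minAreaRect(c);print("strip",r)
b=cv2.boxPoints(r); B=np.array([onz("top",x,.036) for x in b]);print(B,B.mean(0))
for i in range(4):
    d=B[(i+1)%4]-B[i];print(np.linalg.norm(d),np.degrees(np.arctan2(d[1],d[0])))
# scoop pan corners (approx) from zoom
f=lambda x,y:(x/3.6+100,y/3.6+130)
for n,z,xy in[("backU",.042,(182,147)),("backL",.042,(182,250)),("mouthU",.02,(340,155)),("mouthL",.02,(342,249)),("hend",.04,(36,196))]:print(n,onz("top",f(*xy),z))
# bin from zoom
g=lambda x,y:(x/5.4+320,y/5.4+110)
for n,z,xy in[("BL",.085,(148,98)),("BR",.085,(458,80)),("FL",.055,(165,500)),("FR",.055,(470,482)),("lipL",.044,(235,530)),("lipR",.044,(408,516)),("pktL",.044,(218,498)),("pktR",.044,(408,488))]:print(n,onz("top",g(*xy),z))
```

```text
[ 23  69 253] [ 13 136 205] [ 12 116 128]
handle ((129.22314453125, 186.88339233398438), (6.91068696975708, 32.06941223144531), 80.83765411376953)
[[112.84282 186.02538]
 [144.50307 180.9189 ]
 [145.60347 187.74141]
 [113.94322 192.84789]]
[ 9.9814320e-01 -6.0910959e-02  1.3046576e+02  1.8647945e+02]
[0.45698397 0.34408746 0.044     ] [0.46231973 0.26909644 0.044     ] -85.93014447356462
strip ((276.1204833984375, 201.7881622314453), (51.35167694091797, 16.668014526367188), 6.788974285125732)
[[ 0.41203216  0.00849038  0.036     ]
 [ 0.45351442  0.00412642  0.036     ]
 [ 0.43959461 -0.12309815  0.036     ]
 [ 0.3983281  -0.11822513  0.036     ]] [ 0.42586732 -0.05717662  0.036     ]
0.041711175461289746 -6.005468645156139
0.1279837965654557 -96.24397347205336
0.04155323250543405 173.2653287285935
0.12745439581810497 83.82755073061428
backU [0.49988947 0.25826711 0.042     ]
backL [0.42787945 0.25545392 0.042     ]
mouthU [0.49851893 0.15137965 0.02      ]
mouthL [0.43157019 0.14810596 0.02      ]
hend [0.46473163 0.35976766 0.04      ]
BL [ 0.60169429 -0.22628101  0.085     ]
BR [ 0.6108852 -0.363925   0.085    ]
FL [ 0.42426369 -0.23789899  0.055     ]
FR [ 0.43384484 -0.37477498  0.055     ]
lipL [ 0.41178287 -0.27174071  0.044     ]
lipR [ 0.41900832 -0.35012992  0.044     ]
pktL [ 0.42630262 -0.26425306  0.044     ]
pktR [ 0.43178211 -0.35042949  0.044     ]
```

Run:
```python
from h import *
im=cv2.imread("pics/top0.png")
crop(im,"pics/t_c.png",210,100,410,240,4)
crop("pics/side0.png","pics/s_c.png",40,20,240,260,2.5)
im=cv2.imread("pics/top0.png"); hsv=cv2.cvtColor(im,cv2.COLOR_BGR2HSV)
m=cv2.inRange(hsv,(15,45,150),(30,255,255));m[:, :108]=0;m[:,148:]=0;m[:176]=0;m[:194:]*=1;m[194:]=0
c=max(cv2.findContours(m,0,cv2.CHAIN_APPROX_NONE)[0],key=cv2.contourArea);r=cv2.minAreaRect(c);print(r)
v=cv2.fitLine(c,cv2.DIST_L2,0,.01,.01).ravel();p=v[2:]
a=onz("top",p-15*v[:2],.044);q=onz("top",p+15*v[:2],.044);print(v,a,q,np.degrees(np.arctan2(*(q-a)[[1,0]])))
# compound
m=cv2.inRange(hsv,(45,60,60),(85,255,255));m[:140]=0;m[175:]=0;m[:,:230]=0;m[:,285:]=0
c=max(cv2.findContours(m,0,cv2.CHAIN_APPROX_NONE)[0],key=cv2.contourArea);r=cv2.minAreaRect(c);print(r)
print([onz("top",x,.035).round(3) for x in cv2.boxPoints(r)])
```

```text
((129.0, 184.0), (10.0, 34.0), 90.0)
[9.9999762e-01 2.1809270e-03 1.2914815e+02 1.8434567e+02] [0.46469659 0.34784553 0.044     ] [0.46527154 0.27245337 0.044     ] -89.56306642929802
((264.0, 165.0), (0.0, 0.0), 0.0)
[array([ 0.518, -0.026,  0.035]), array([ 0.518, -0.026,  0.035]), array([ 0.518, -0.026,  0.035]), array([ 0.518, -0.026,  0.035])]
```

View pics/t_c.png

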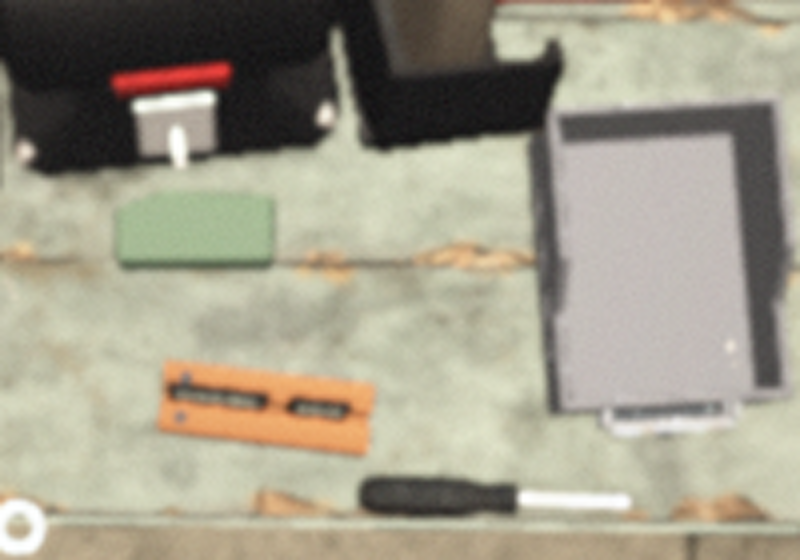

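View pics/s_c.png

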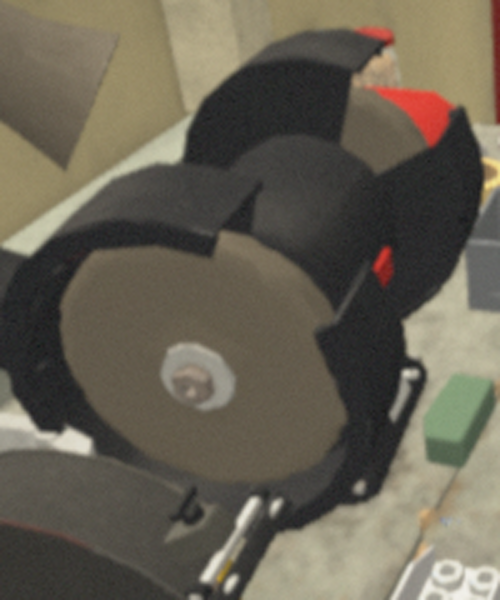

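Run:
```python
from h import *
g=lambda x,y:(x/4+210,y/4+100)
print("guard tip",tri((225,65),g(556,42)))
for z in(0.05,.1,.15,.2): print(z,onz("top",g(370,145),z),onz("top",g(550,130),z), onz("top",g(30,172),z))
print("compound",[onz("top",g(*p),.035).round(3) for p in((118,197),(273,197),(273,260),(118,260))])
print("strip",[onz("top",g(*p),.036).round(3) for p in((167,360),(375,384),(367,455),(160,433))])
print("driver",[onz("top",g(*p),.015).round(3) for p in((360,480),(360,512),(515,485),(515,512),(630,500))])
print("edge",onz("top",g(300,517),0),onz("top",g(700,525),0))
print("holders tops",[onz("top",g(*p),.106).round(3) for p in((172,390),(268,400),(290,405),(350,411))])
print("grinder rest",[onz("top",p,.1).round(3) for p in((55,167),(85,167),(85,185))],onz("top",(97,135),.2), tri((183,277),(85,168)))
```

```text
guard tip [ 0.59412117 -0.20100458  0.23470113]
0.05 [ 0.58937048 -0.12152668  0.05      ] [ 0.59975478 -0.23346893  0.05      ] [0.57054354 0.09059031 0.05      ]
0.1 [ 0.57735646 -0.11688272  0.1       ] [ 0.58723241 -0.22334508  0.1       ] [0.55945115 0.08485053 0.1       ]
0.15 [ 0.56534244 -0.11223877  0.15      ] [ 0.57471005 -0.21322123  0.15      ] [0.54835876 0.07911075 0.15      ]
0.2 [ 0.55332842 -0.10759481  0.2       ] [ 0.56218769 -0.20309737  0.2       ] [0.53726637 0.07337098 0.2       ]
compound [array([0.558, 0.036, 0.035]), array([ 0.559, -0.062,  0.035]), array([ 0.519, -0.062,  0.035]), array([0.518, 0.036, 0.035])]
strip [array([0.455, 0.004, 0.036]), array([ 0.441, -0.126,  0.036]), array([ 0.397, -0.121,  0.036]), array([0.409, 0.008, 0.036])]
driver [array([ 0.382, -0.119,  0.015]), array([ 0.362, -0.119,  0.015]), array([ 0.38 , -0.216,  0.015]), array([ 0.363, -0.216,  0.015]), array([ 0.371, -0.288,  0.015])]
edge [ 0.35847501 -0.081532    0.        ] [ 0.35641049 -0.33574657  0.        ]
holders tops [array([ 0.43 , -0.001,  0.106]), array([ 0.424, -0.057,  0.106]), array([ 0.422, -0.07 ,  0.106]), array([ 0.419, -0.105,  0.106])]
grinder rest [array([0.498, 0.471, 0.1  ]), array([0.499, 0.399, 0.1  ]), array([0.456, 0.397, 0.1  ])] [0.55271412 0.3332539  0.2       ] [0.47151178 0.37074518 0.15356201]
```

Call:
drive_tool(increments=[[[0,0,10],[0,0,0],1],[[0,0,10],[0,0,0],1],[[0,0,10],[0,0,0],1],[[0,0,10],[0,0,0],1],[[0,0,10],[0,0,0],1],[[0,0,10],[0,0,0],1],[[0,0,9.6],[0,0,0],1],[[0,0,0],[0,38.5,0],1],[[0,0,0],[0,38.5,0],1],[[0,0,0],[0,38.5,0],1],[[0,0,0],[0,38.5,0],1],[[0,0,0],[0,38.5,0],1],[[0,0,0],[0,38.5,0],1]], squeeze=60)

```text
time_s: 1.72
ee_pos: [0.1914, 0.2833, 0.2222]
eef_rot: [3.141, 0.0, 0.0]
force: [-0.0, 0.7, 0.7]
grip_width: 0.0941
```

Call:
drive_tool(increments=[[[0,0,0],[39.1,0,0],1],[[0,0,0],[39.1,0,0],1],[[0,0,0],[39.1,0,0],1],[[0,0,0],[39.1,0,0],1],[[0,0,0],[39.1,0,0],1],[[0,0,0],[39.1,0,0],1],[[0,0,0],[39.1,0,0],1],[[0,0,0],[0,0,40],1],[[0,0,0],[0,0,40],1],[[0,0,0],[0,0,30],0.6]])

```text
time_s: 2.98
ee_pos: [0.4648, 0.2843, 0.1105]
eef_rot: [3.141, 0.002, 0.0]
force: [0.2, -0.6, -0.2]
grip_width: 0.0874
```

Run:
```python
from h import *
for n in("side","top"): cv2.imwrite(f"pics/{n}1.png",ctrl.camera(n)[:,:,::-1])
crop("pics/side1.png","pics/s1.png",120,180,320,340,3.5)
o=ctrl.get_obs();print(o['qpos'],o['ee_pos'])
```

```text
[4.81700807e-01 4.09556907e-01 1.65301022e+00 2.31346044e-05
 1.08487646e+00 4.81544979e-01] [0.46389044 0.28381552 0.10932966]
```

View pics/s1.png

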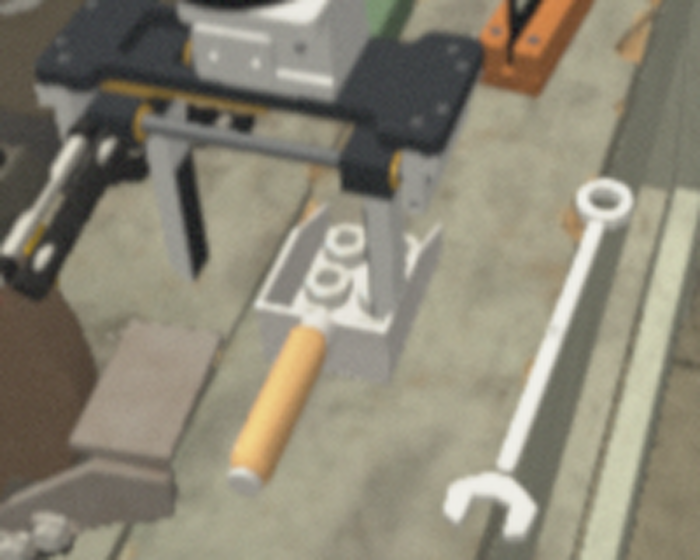

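View pics/top1.png

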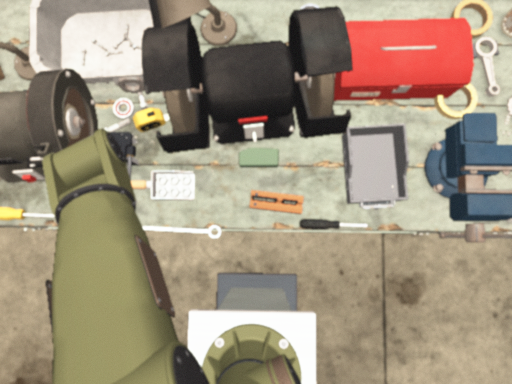

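Run:
```python
from h import *
for y in(.26,.284,.30,.355):
    p=proj("side",[.465,y,.052])[0];print(y,p,(p-[120,180])*3.5)
p=proj("side",[.464,.284,.094])[0];print((p-[120,180])*3.5)
```

```text
0.26 [209.72104023 267.97074865] [314.02364081 307.89762028]
0.284 [204.65142776 278.18065006] [296.27999716 343.63227519]
0.3 [201.12662196 285.27940165] [283.94317687 368.47790579]
0.355 [188.02909708 311.65704659] [238.10183977 460.79966306]
[290.92043031 284.00762471]
```

Call:
drive_tool(increments=[[[0,0,0],[0,0,25],0.6],[[0,0,0],[0,0,25],0.6],[[0,0,0],[0,0,22],0.6],[[0,0,0],[0,0,0],0.6],[[0,0,0],[0,0,0],0],[[0,0,0],[0,0,0],0],[[0,0,0],[0,0,0],0],[[0,0,0],[0,0,0],0],[[0,0,0],[0,0,0],0],[[0,0,0],[0,0,0],0]], squeeze=60)

```text
time_s: 4.32
ee_pos: [0.4655, 0.2847, 0.0407]
eef_rot: [-3.141, -0.0, 0.0]
force: [-0.5, -0.0, 4.6]
grip_width: 0.0195
```

Call:
drive_tool(increments=[[[0,0,0],[0,0,-5],0],[[0,0,0],[0,0,-10],0],[[0,0,0],[0,0,-20],0],[[0,0,0],[0,0,-25],0],[[0,0,0],[0,0,-25],0],[[0,0,0],[0,0,-25],0],[[0,0,0],[0,0,-10],0],[[0,0,0],[0,0,0],0]])

```text
time_s: 5.32
ee_pos: [0.4654, 0.2846, 0.1606]
eef_rot: [-3.141, -0.001, 0.0]
force: [0.4, 0.4, -4.8]
grip_width: 0.0195
```

Run:
```python
from h import *
for n in("side","top"): cv2.imwrite(f"pics/{n}2.png",ctrl.camera(n)[:,:,::-1])
crop("pics/side2.png","pics/s2.png",120,130,320,330,3)
o=ctrl.get_obs();print(o['qpos'],o['ee_pos'],o['force'],o['moment'])
```

```text
[4.81785498e-01 3.49296161e-01 1.60824712e+00 3.16682914e-05
 1.18549056e+00 4.81512226e-01] [0.46496519 0.28443189 0.15948329] [-0.10051546 -0.66628125 -3.81243492] [0.1427723  0.06350923 0.04173989]
```

View pics/s2.png

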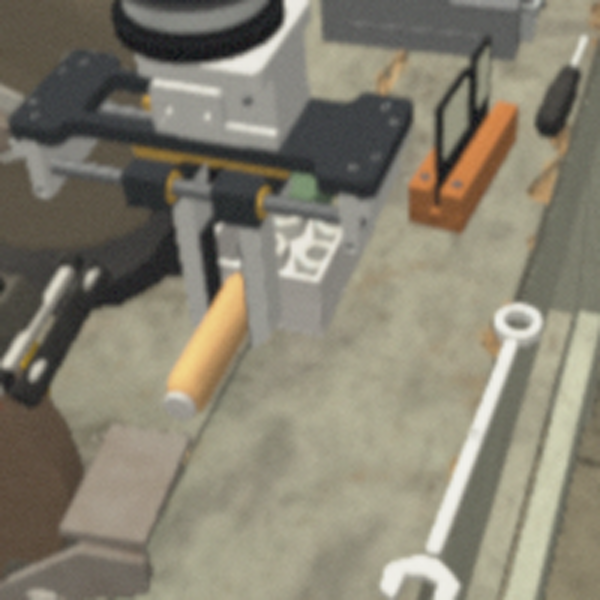

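```bash
python3 - <<'E'
from h import *
for z in(.16,.17,.18): print(z,(proj("side",[.465,.357,z])[0]-[120,130])*3)
E
cat > kin.py <<'E'
E
```

```text
0.16 [178.33211138 405.88614109]
0.17 [175.82372845 391.1722109 ]
0.18 [173.26471165 376.16126739]
```

View pics/top2.png

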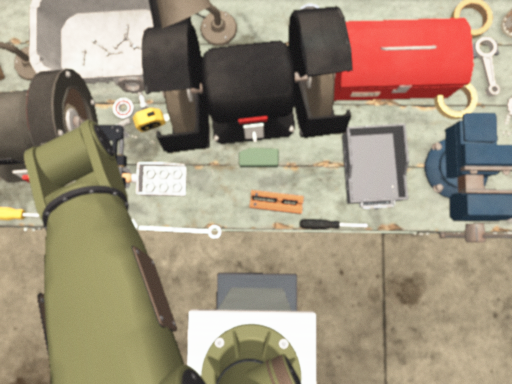

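Call:
drive_tool(increments=[[[0,0,0],[-8,0,-15],0],[[0,0,0],[-15,0,-25],0],[[0,0,0],[-17,10,-25],0],[[0,0,0],[-15,25,-25],0],[[0,0,0],[0,35,-10],0],[[0,0,0],[0,40,0],0],[[0,0,0],[0,40,0],0],[[0,0,0],[0,40,0],0],[[0,0,0],[0,40,0],0],[[0,0,0],[0,40,0],0],[[0,0,0],[0,40,0],0],[[0,0,0],[0,40,0],0],[[0,0,0],[0,40,0],0],[[0,0,0],[0,40,0],0],[[0,0,0],[0,40,0],0],[[0,0,0],[0,30,0],0],[[0,0,0],[0,15,0],0],[[0,0,0],[0,10,0],0],[[0,0,0],[0,0,0],0]])

```text
time_s: 7.8
ee_pos: [0.4105, -0.2401, 0.2605]
eef_rot: [-3.141, 0.0, 0.0]
force: [0.6, 0.8, -3.1]
grip_width: 0.0195
```

Run:
```python
from h import *
for n in("side","top"): cv2.imwrite(f"pics/{n}3.png",ctrl.camera(n)[:,:,::-1])
o=ctrl.get_obs();print(o['qpos'],o['ee_pos'],o['force'],o['moment'])
```

```text
[-6.05616401e-01  1.02902691e-01  1.66792747e+00  1.23606290e-04
  1.37085370e+00 -6.06518665e-01] [ 0.41055334 -0.23971808  0.26051725] [-0.3193958  -0.64396566 -3.13108029] [0.15944834 0.05727672 0.00485704]
```

View pics/top3.png

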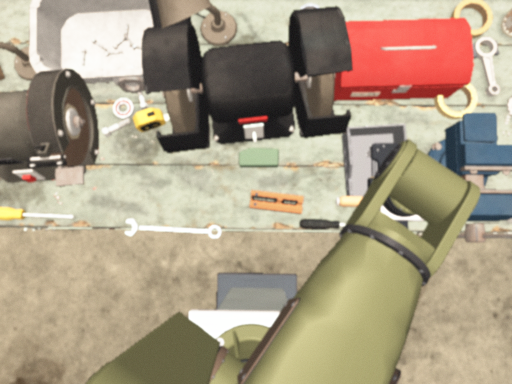

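View pics/side3.png

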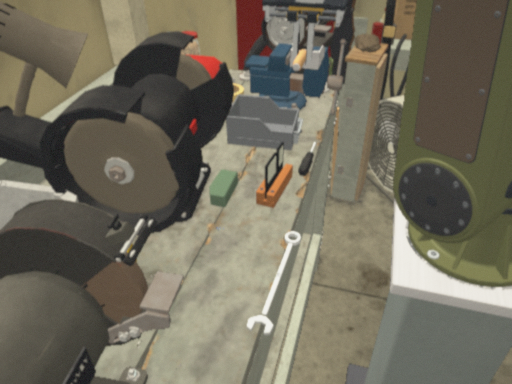

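Run:
```python
from h import *
for y in(-.45,-.52):
  for z in(0,.1,.15,.2): print(y,z,proj("side",[.5,y,z])[0],proj("top",[.5,y,z])[0])
crop("pics/side0.png","pics/s4.png",220,10,360,130,5)
```

```text
-0.45 0 [282.48772008 111.94132374] [428.44568644 175.77708877]
-0.45 0.1 [283.40292129  81.49516025] [445.28420778 169.7623481 ]
-0.45 0.15 [283.89374733  65.1667617 ] [455.06190954 166.26974093]
-0.45 0.2 [284.40892124  48.02837832] [465.95114252 162.38009343]
-0.52 0 [287.43686351 102.34217739] [455.86897038 176.03102645]
-0.52 0.1 [288.5393297   72.69647555] [475.53465173 170.03369944]
-0.52 0.15 [289.12892457  56.84206311] [486.95638862 166.55047961]
-0.52 0.2 [289.74652338  40.23461502] [499.67860545 162.67066008]
```

View pics/s4.png

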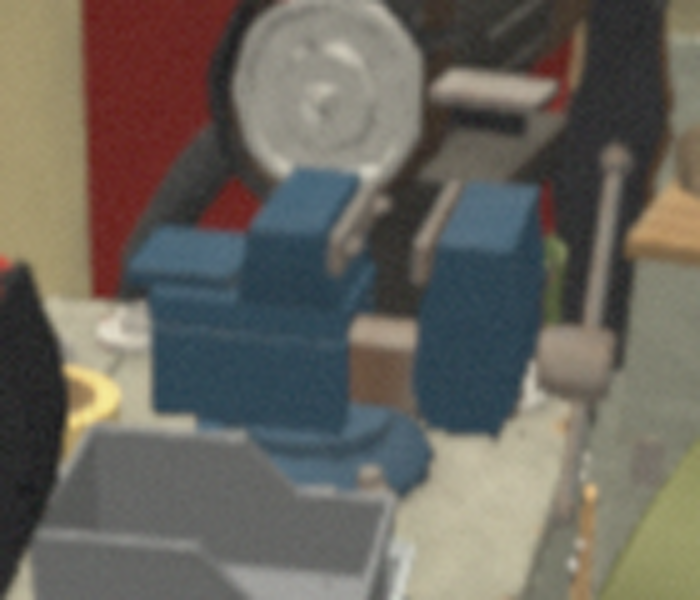

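Call:
drive_tool(increments=[[[0,0,0],[0,-20,0],0],[[0,0,0],[0,-29,0],0],[[4,0,0],[0,0,0],0],[[7,0,0],[0,0,0],0],[[7,0,0],[0,0,0],0],[[7,0,0],[10,0,0],0],[[0,0,0],[20,0,0],0],[[0,0,0],[25,0,0],0],[[0,0,0],[20,0,0],0],[[0,0,0],[5,0,0],0],[[0,0,0],[0,0,0],0]])

```text
time_s: 9.28
ee_pos: [0.4902, -0.1906, 0.2605]
eef_rot: [-2.705, 0.001, 0.001]
force: [-0.4, -0.8, -3.0]
grip_width: 0.02
```

Run:
```python
from h import *
for n in("side","top"): cv2.imwrite(f"pics/{n}4.png",ctrl.camera(n)[:,:,::-1])
o=ctrl.get_obs();print(o['qpos'],o['ee_pos'],o['force'],o['moment'])
crop("pics/side4.png","pics/s5.png",180,30,360,150,4)
crop("pics/top4.png","pics/t5.png",280,100,480,240,4)
```

```text
[-0.61053199  0.34237339  1.431345    0.3538263   1.6256066  -0.63752965] [ 0.48997661 -0.19107422  0.26064182] [-0.5786179  -0.65969722 -2.9683344 ] [-0.28147882  0.03671161 -0.02421297]
```

View pics/s5.png

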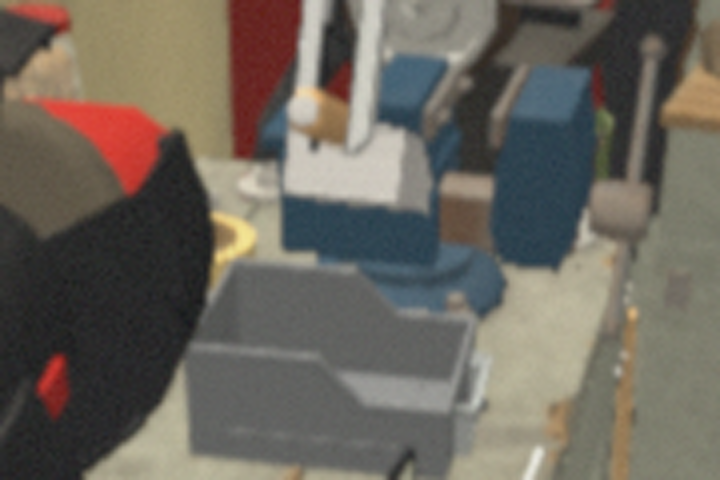

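View pics/t5.png

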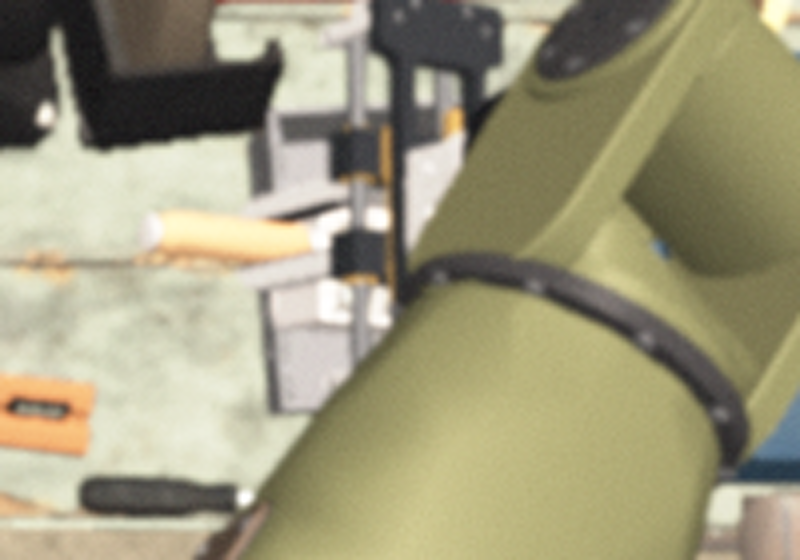

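Call:
drive_tool(increments=[[[0,0,0],[0,12.7,27.2],0],[[0,0,0],[0,12.7,27.2],0],[[5,0,0],[0,3.5,-11.15],0],[[5,0,0],[0,3.5,-11.15],0],[[5,0,0],[0,3.5,-11.15],0],[[0,0,0],[0,12.9,15.3],0],[[0,0,0],[0,12.9,15.3],0],[[0,0,0],[0,0,0],0]])

```text
time_s: 10.38
ee_pos: [0.4899, -0.2162, 0.1822]
eef_rot: [-2.442, 0.003, 0.001]
force: [-0.3, -0.4, -1.7]
grip_width: 0.0196
```

Run:
```python
from h import *
for n in("side","top"): cv2.imwrite(f"pics/{n}5.png",ctrl.camera(n)[:,:,::-1])
o=ctrl.get_obs();print(o['qpos'],o['ee_pos'],o['force'],o['moment'],o['grip_width'])
print(o['ee_pos']+Rt().apply([0,.128,.0405]))
crop("pics/side5.png","pics/s6.png",180,30,360,150,4)
crop("pics/top5.png","pics/t6.png",280,100,480,240,4)
```

```text
[-0.71752417  0.54458055  1.40990588  0.50781341  1.67613862 -0.79273567] [ 0.49060301 -0.21678167  0.1842004 ] [ 0.76589292 -0.35819049 -0.33022519] [-0.44099188  0.06446916  0.07835517] 0.01985449858774387
[ 0.49068449 -0.28886892  0.07094109]
```

View pics/s6.png

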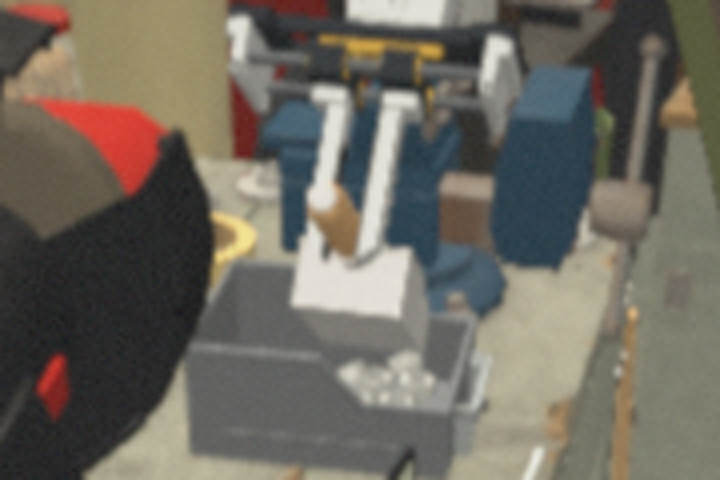

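View pics/t6.png

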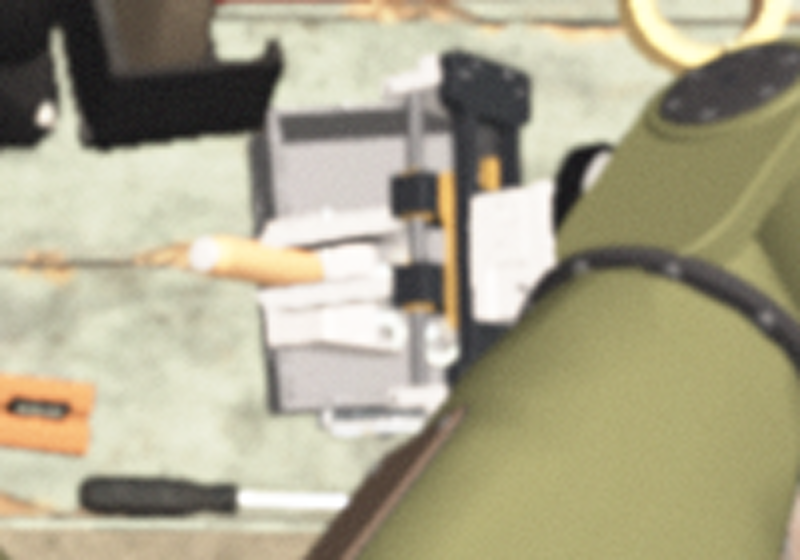

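Call:
drive_tool(increments=[[[5,0,0],[0,3.5,-11.15],0],[[5,0,0],[0,3.5,-11.15],0],[[5,0,0],[0,3.5,-11.15],0],[[5,0,0],[0,3.5,-11.15],0],[[0,0,0],[0,0,0],0],[[0,0,0],[0,0,0],0],[[0,0,0],[0,0,0],0]])

```text
time_s: 11.35
ee_pos: [0.4907, -0.2588, 0.2044]
eef_rot: [-2.097, -0.001, 0.001]
force: [-0.5, -0.2, -0.9]
grip_width: 0.0194
```

Run:
```python
from h import *
for n in("side","top"): cv2.imwrite(f"pics/{n}6.png",ctrl.camera(n)[:,:,::-1])
o=ctrl.get_obs();print(o['qpos'],o['ee_pos'],o['force'],o['moment'],o['grip_width'])
print(o['ee_pos']+Rt().apply([0,.128,.0405]))
crop("pics/side6.png","pics/s7.png",180,30,360,150,4)
crop("pics/top6.png","pics/t7.png",280,100,480,240,4)
```

```text
[-0.82611911  0.7345454   1.21784954  0.6955234   1.98691831 -0.81379681] [ 0.49062455 -0.25895517  0.20429236] [-0.04673888  0.31860867 -0.89334027] [-0.6202979   0.08551302 -0.070954  ] 0.019718201632121634
[ 0.49072724 -0.28805713  0.0732301 ]
```

View pics/s7.png

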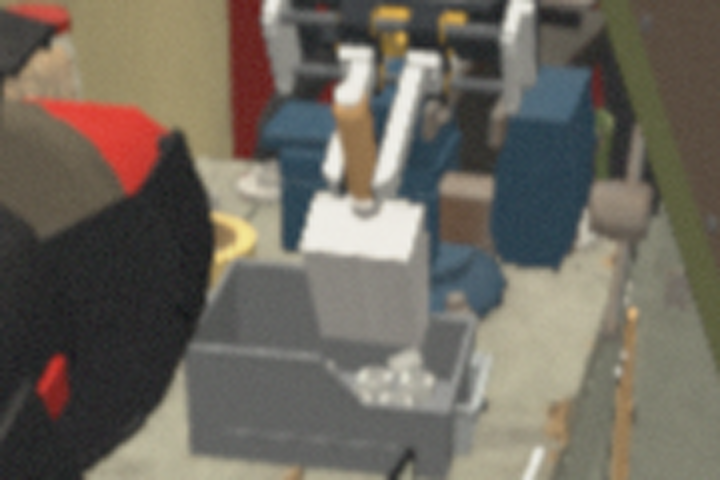

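View pics/t7.png

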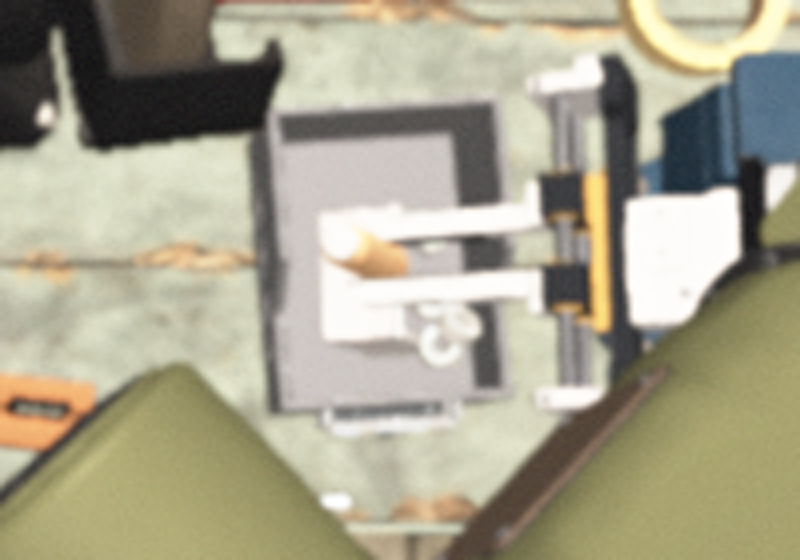

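Call:
drive_tool(increments=[[[0,0,0],[0,-17.3,-10],0],[[0,0,0],[0,-26,-15],0],[[0,0,0],[0,-17.3,-10],0],[[-8,0,0],[0,0,0],0],[[-8,0,0],[0,0,0],0],[[-8,0,0],[0,0,0],0],[[-8,0,0],[0,0,0],0],[[-8,0,0],[0,0,0],0],[[-8,0,0],[0,0,0],0],[[-8,0,0],[0,0,0],0],[[-3.85,0,0],[0,0,0],0],[[0,0,0],[0,0,0],0]])

```text
time_s: 12.95
ee_pos: [0.4906, -0.2585, 0.2748]
eef_rot: [-3.139, -0.001, 0.001]
force: [0.5, -0.4, -0.9]
grip_width: 0.0195
```

Run:
```python
from h import *
for n in("side","top"): cv2.imwrite(f"pics/{n}7.png",ctrl.camera(n)[:,:,::-1])
o=ctrl.get_obs();print(o['qpos'],o['ee_pos'],o['eef_rot'],o['force'],o['moment'],o['grip_width'])
crop("pics/side7.png","pics/s8.png",180,30,360,150,4)
crop("pics/top7.png","pics/t8.png",280,100,480,240,4)
```

```text
[-0.55414541  0.27761929  1.42973208  0.00383251  1.43622474 -0.55456136] [ 0.49045473 -0.25933102  0.27408709] [-3.13731990e+00 -3.12274936e-04 -1.02679958e-04] [-0.20012551 -0.13652573 -0.24652137] [-0.03043748  0.0238349   0.04210361] 0.01933660377593063
```

View pics/s8.png

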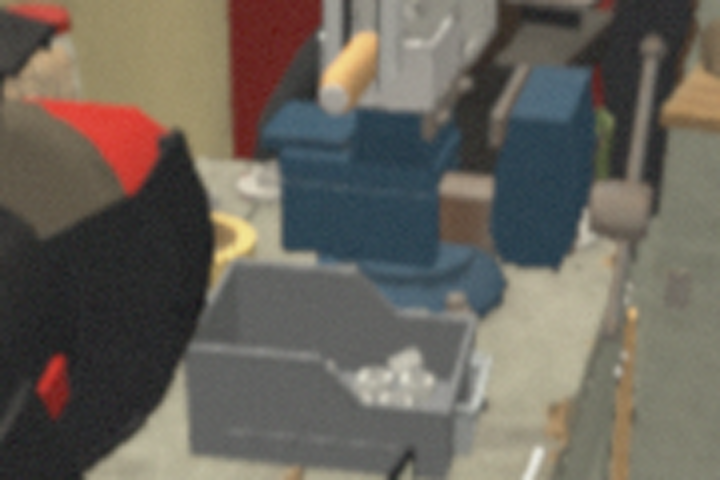

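View pics/t8.png

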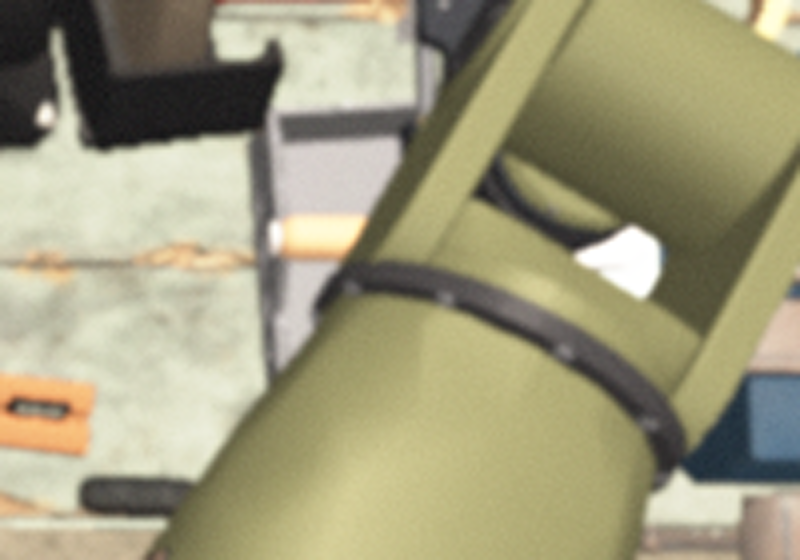

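Call:
drive_tool(increments=[[[0,0,0],[-20,0,0],0],[[0,0,0],[-30,0,0],0],[[0,0,0],[-30,0,0],0],[[0,0,-10],[0,0,0],0],[[0,0,-10],[0,0,0],0],[[0,0,-10],[0,0,0],0],[[0,0,-10],[0,0,0],0],[[0,0,-10],[0,0,0],0],[[0,0,-10],[0,0,0],0],[[0,0,-10],[0,0,0],0],[[0,0,-10],[0,0,0],0],[[0,0,-10],[0,0,0],0],[[0,0,0],[25,0,0],0],[[0,0,0],[30,0,0],0],[[0,0,0],[21,0,0],0],[[0,0,0],[0,0,0],0]])

```text
time_s: 15.05
ee_pos: [0.4105, -0.1831, 0.2742]
eef_rot: [3.141, -0.004, 1.572]
force: [0.3, -0.2, -1.9]
grip_width: 0.0194
```

Run:
```python
from h import *
for n in("side","top"): cv2.imwrite(f"pics/{n}8.png",ctrl.camera(n)[:,:,::-1])
o=ctrl.get_obs();print(o['qpos'],o['ee_pos'],o['eef_rot'],o['force'],o['moment'],o['grip_width'])
```

```text
[-0.50456825  0.0353756   1.70884684  0.0027603   1.39893776 -2.07560565] [ 0.41049226 -0.18409569  0.27399464] [-3.14153503e+00 -3.13819929e-03  1.57056313e+00] [ 0.00682296 -0.14603869 -1.49669457] [0.02565041 0.10684117 0.02363876] 0.019489233415101004
```

View pics/side8.png

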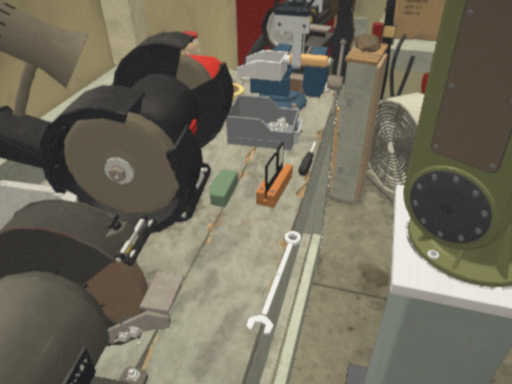

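View pics/top8.png

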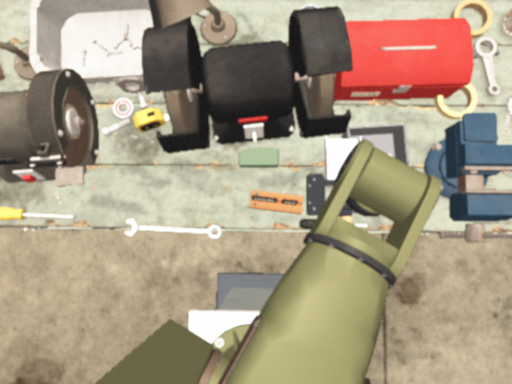

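Call:
drive_tool(increments=[[[0,0,0],[0,0,25],0],[[0,0,0],[0,0,40],0],[[0,0,0],[0,0,40],0],[[0,0,0],[0,0,40],0],[[0,0,0],[0,0,35],0],[[0,0,0],[0,0,20],0],[[0,0,0],[0,0,8],0],[[0,0,0],[0,0,0],0]])

```text
time_s: 16.15
ee_pos: [0.4105, -0.1834, 0.066]
eef_rot: [-3.141, -0.003, 1.57]
force: [-0.3, -0.1, -1.1]
grip_width: 0.0201
```

Run:
```python
from h import *
for n in("side","top"): cv2.imwrite(f"pics/{n}9.png",ctrl.camera(n)[:,:,::-1])
o=ctrl.get_obs();print(o['qpos'],o['ee_pos'],o['eef_rot'],o['force'],o['moment'],o['grip_width'])
crop("pics/side9.png","pics/s9.png",180,60,360,200,4)
crop("pics/top9.png","pics/t9.png",230,100,430,240,4)
```

```text
[-0.5025373   0.28865462  1.94474476  0.00299217  0.90833723 -2.07500109] [ 0.41084604 -0.18335533  0.06668119] [ 3.14058093e+00 -2.13604697e-03  1.57062434e+00] [ 0.69117645  0.00991813 -0.74381762] [-0.02186273  0.07714881 -0.0029589 ] 0.019593998289161137
```

View pics/s9.png

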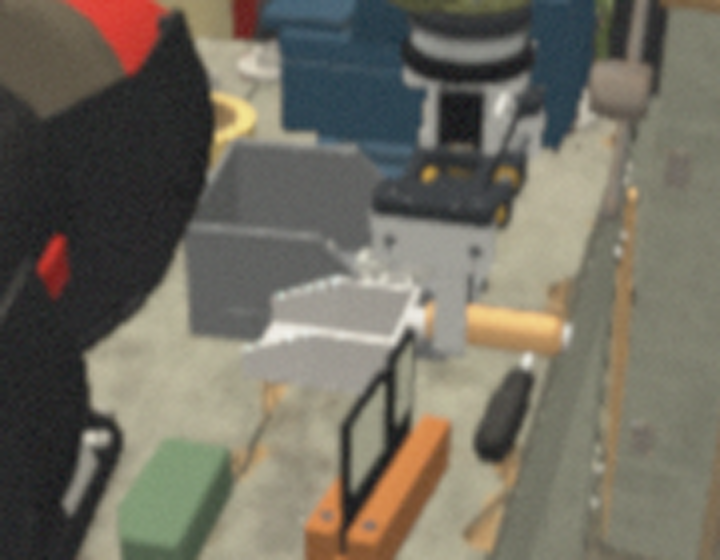

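View pics/t9.png

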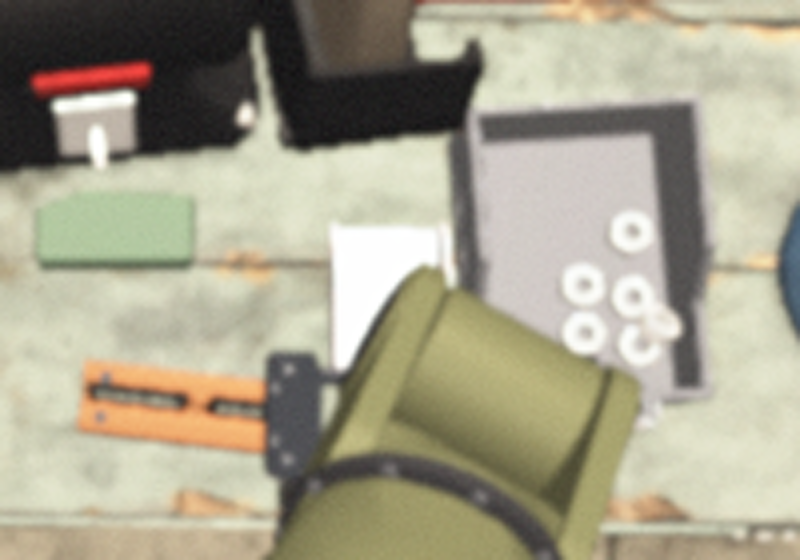

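Call:
drive_tool(increments=[[[0,0,0],[0,15,0],0],[[0,0,0],[0,16,0],0],[[0,0,0],[0,10,0],0],[[0,0,0],[0,0,8],0],[[0,0,0],[0,0,8],0],[[0,0,0],[0,0,5],0],[[0,0,0],[0,0,3],0],[[0,0,0],[0,0,0],0]])

```text
time_s: 17.25
ee_pos: [0.4513, -0.1828, 0.0418]
eef_rot: [-3.141, -0.003, 1.571]
force: [-0.1, -0.4, -1.7]
grip_width: 0.0196
```

Run:
```python
from h import *
for n in("side","top"): cv2.imwrite(f"pics/{n}10.png",ctrl.camera(n)[:,:,::-1])
o=ctrl.get_obs();print(o['qpos'],o['ee_pos'],o['eef_rot'],o['force'],o['moment'],o['grip_width'])
crop("pics/side10.png","pics/s10.png",180,60,360,200,4)
crop("pics/top10.png","pics/t10.png",230,100,430,240,4)
```

```text
[-0.46126541  0.40259275  1.85613154  0.00302886  0.88370922 -2.03417387] [ 0.45153335 -0.18288902  0.04211775] [ 3.14130094e+00 -2.47007570e-03  1.57098666e+00] [-0.17346987 -0.17843148 -1.85258683] [ 0.02246071  0.11254703 -0.00898278] 0.019423833931722558
```

View pics/s10.png

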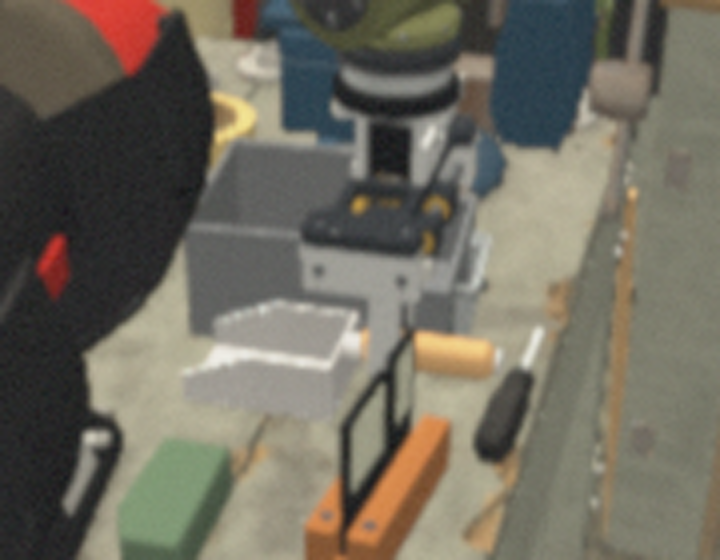

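View pics/t10.png

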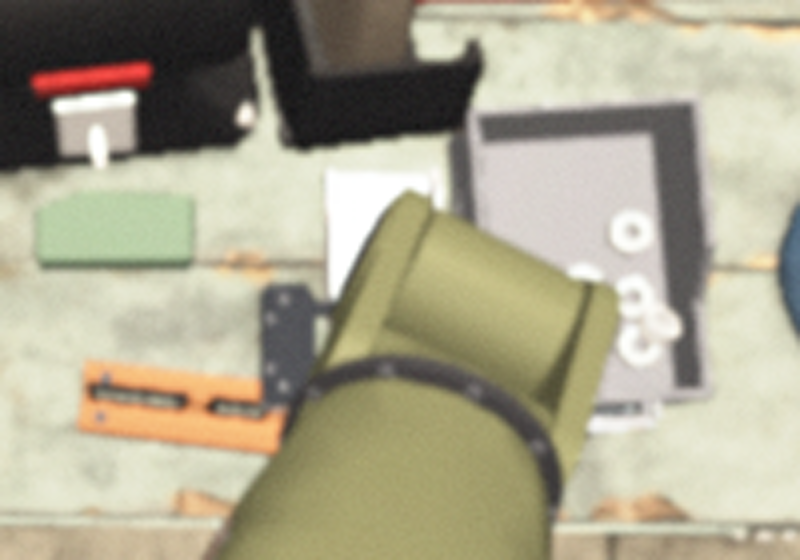

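Call:
drive_tool(increments=[[[0,0,0],[0,0,1],0],[[0,0,0],[0,0,0],0]])

```text
time_s: 17.6
ee_pos: [0.4515, -0.1828, 0.041]
eef_rot: [3.141, -0.003, 1.571]
force: [-0.1, -0.1, -1.9]
grip_width: 0.0197
```

Call:
drive_tool(increments=[[[0,0,0],[0,0,1],0],[[0,0,0],[0,0,0],0]])

```text
time_s: 17.85
ee_pos: [0.4515, -0.1828, 0.0406]
eef_rot: [3.141, -0.002, 1.571]
force: [-5.7, 1.9, 10.8]
grip_width: 0.0197
```

Call:
drive_tool(increments=[[[0,0,0],[0,0,-0.5],0.25],[[0,0,0],[0,0,0],0.45],[[0,0,0],[0,0,0],0.45],[[0,0,0],[0,0,0],0.45],[[0,0,0],[0,0,-15],0.45],[[0,0,0],[0,0,-25],0.45],[[0,0,0],[0,0,-40],0.45],[[0,0,0],[0,0,-40],0.45],[[0,0,0],[0,0,-40],0.45],[[0,0,0],[0,-30,0],0.45],[[0,0,0],[0,-30,0],0.45],[[0,0,0],[0,-30,0],0.45]])

```text
time_s: 19.35
ee_pos: [0.3605, -0.1831, 0.2014]
eef_rot: [3.141, -0.002, 1.571]
force: [-0.1, -0.1, -0.4]
grip_width: 0.0421
```

Run:
```python
from h import *
for n in("side","top"): cv2.imwrite(f"pics/{n}11.png",ctrl.camera(n)[:,:,::-1])
o=ctrl.get_obs();print(o['qpos'],o['ee_pos'],o['eef_rot'],o['force'],o['moment'],o['grip_width'])
crop("pics/side11.png","pics/s11.png",180,60,360,200,4)
crop("pics/top11.png","pics/t11.png",230,100,430,240,4)
```

```text
[-0.56291784 -0.01181021  1.92858012  0.00220885  1.22505178 -2.13377589] [ 0.35982433 -0.18315604  0.20150652] [ 3.14067797e+00 -1.87992415e-03  1.57011010e+00] [ 0.23587842 -0.6727955   0.48940098] [ 0.02319468 -0.04248853 -0.05062109] 0.04251028159985663
```

View pics/s11.png

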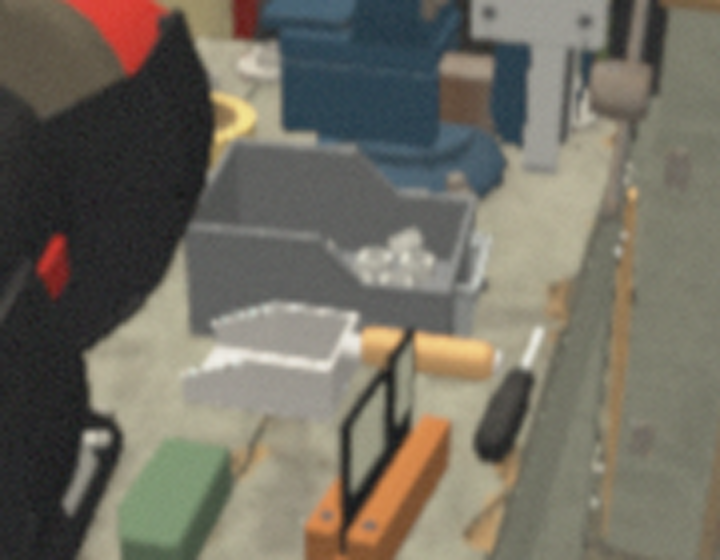

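View pics/t11.png

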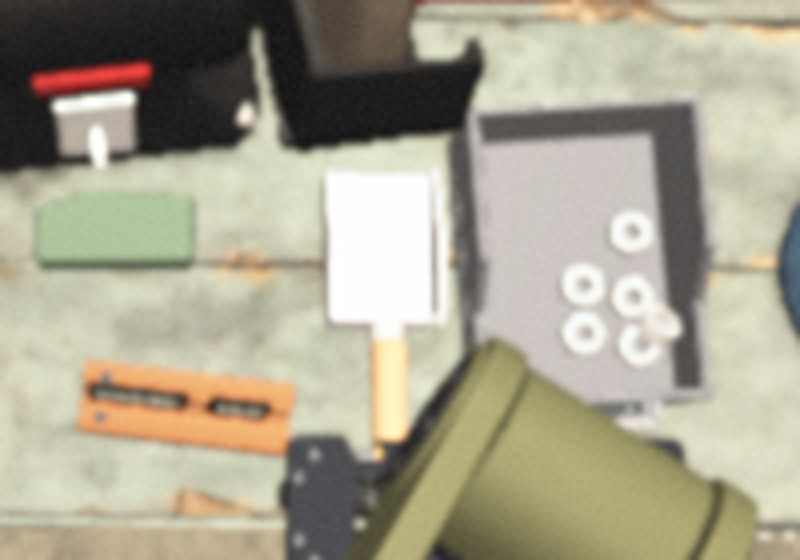

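Call:
drive_tool(increments=[[[0,0,10],[0,0,0],0.45],[[0,0,10],[0,0,0],0.45],[[0,0,10],[0,0,0],0.45],[[0,0,10],[0,0,0],0.45],[[0,0,10],[0,0,0],0.45],[[0,0,10],[0,0,0],0.45],[[0,0,10],[0,0,0],0.45],[[0,0,10],[0,0,0],0.45],[[0,0,10],[0,0,0],0.45],[[0,0,6.2],[0,0,0],0.45],[[0,0,0],[10,-40,0],0.45],[[0,0,0],[15,-40,0],0.45],[[0,0,0],[15,-40,0],0.45],[[0,0,0],[11,-41,0],0.45],[[0,0,0],[0,0,25],0.45],[[0,0,0],[0,0,25],0.45],[[0,0,0],[0,0,0],0.45]])

```text
time_s: 21.58
ee_pos: [0.4292, -0.0282, 0.1503]
eef_rot: [-3.139, 0.003, -0.108]
force: [0.5, 0.1, 0.2]
grip_width: 0.0424
```

Run:
```python
from h import *
for n in("side","top"): cv2.imwrite(f"pics/{n}12.png",ctrl.camera(n)[:,:,::-1])
o=ctrl.get_obs();print(o['qpos'],o['ee_pos'],o['eef_rot'],o['force'],o['moment'],o['grip_width'])
crop("pics/side12.png","pics/s12.png",200,60,340,220,4)
for P in([.428,-.0285,.106],[.4313,.0013,.106],[.4249,-.0583,.106],[.428,-.0285,.036]): print((proj("side",P)[0]-[200,60])*4)
crop("pics/top12.png","pics/t12.png",230,100,430,240,4)
```

```text
[-0.15292667  0.1123476   1.92316824  0.00291774  1.10547383 -0.04616916] [ 0.4300867  -0.02858794  0.15197215] [-3.13901488e+00 -7.21017544e-04 -1.08066870e-01] [-0.48017654  0.09129898  1.57486956] [-0.06739615  0.05222755  0.03610817] 0.042034313735969275
[286.69546942 391.85262313]
[266.66679216 420.62272568]
[305.43995054 364.37425371]
[285.21189458 495.63863642]
```

View pics/s12.png

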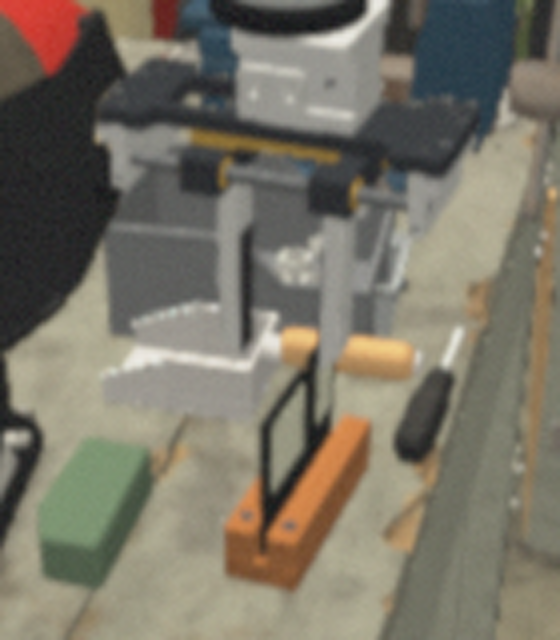

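View pics/t12.png

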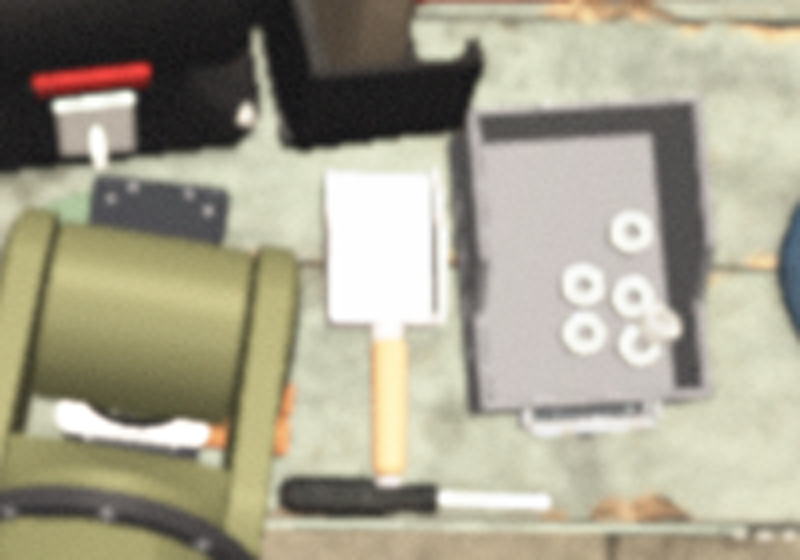

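Run:
```python
from h import *
im=cv2.imread("pics/side12.png")
for P in([.4313,.0013,.106],[.4249,-.0583,.106],[.4313,.0013,.036],[.4249,-.0583,.036]):
    p=proj("side",P)[0]; print(p)
z=cv2.resize(im[130:230,240:310],None,fx=8,fy=6,interpolation=cv2.INTER_CUBIC)
for P in([.4313,.0013,.106],[.4249,-.0583,.106],[.4313,.0013,.036],[.4249,-.0583,.036],[.4217,-.0882+.018,.106],[.4217,-.0882-.018,.106]):
    p=(proj("side",P)[0]-[240,130]+.5)*[8,6]; cv2.circle(z,tuple(int(v) for v in p),3,(0,0,255),-1)
cv2.imwrite("pics/z12.png",z)
t=cv2.imread("pics/top0.png")
z=cv2.resize(t[185:220,245:310],None,fx=12,fy=12,interpolation=cv2.INTER_CUBIC)
for P in([.4313,.0013,.106],[.4249,-.0583,.106],[.4217,-.0882+.018,.106],[.4217,-.0882-.018,.106]):
    p=(proj("top",P)[0]-[245,185]+.5)*12; cv2.circle(z,tuple(int(v) for v in p),4,(0,0,255),-1)
cv2.imwrite("pics/z13.png",z)
```

```text
[266.66669804 165.15568142]
[276.35998764 151.09356343]
[266.50939893 191.38946268]
[275.79867986 176.75075615]
```

View pics/z12.png

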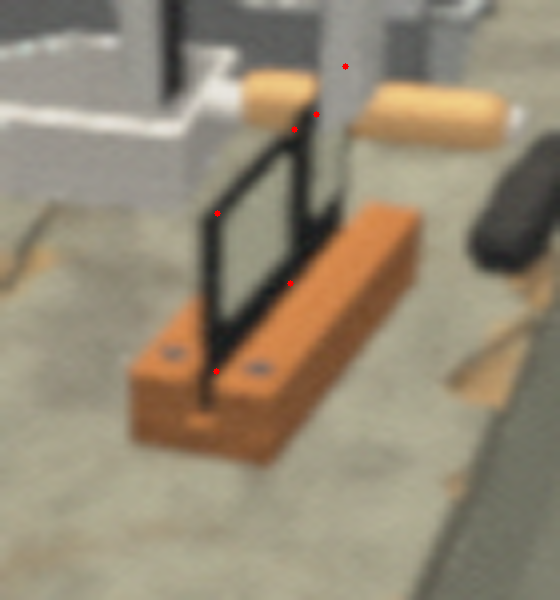

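View pics/z13.png

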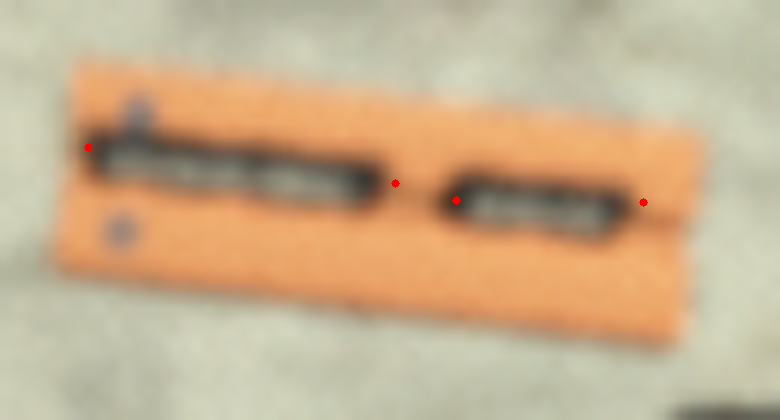

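Call:
drive_tool(increments=[[[0,0,0],[0,0,20],0.45],[[0,0,0],[0,0,25],0.45],[[0,0,0],[0,0,20.5],0.45],[[0,0,0],[0,0,0],0.45],[[0,0,0],[0,0,0],0],[[0,0,0],[0,0,0],0],[[0,0,0],[0,0,0],0],[[0,0,0],[0,0,0],0],[[0,0,0],[0,0,0],0],[[0,0,0],[0,0,0],0]], squeeze=50)

```text
time_s: 22.92
ee_pos: [0.4296, -0.0284, 0.0856]
eef_rot: [-3.139, -0.0, -0.108]
force: [-1.0, -0.6, 5.1]
grip_width: 0.0047
```

Run:
```python
from h import *
o=ctrl.get_obs();print(o['qpos'],o['ee_pos'],o['eef_rot'],o['force'],o['moment'],o['grip_width'])
```

```text
[-0.15265511  0.21654071  1.98311252  0.00320956  0.94203667 -0.04654286] [ 0.42962883 -0.02840253  0.08555469] [-3.13899526e+00 -2.11783996e-05 -1.08000082e-01] [-1.03838216 -0.61109527  5.14062153] [-0.03365119  0.21664637  0.08467649] 0.004697416110104382
```

Call:
drive_tool(increments=[[[0,0,0],[0,0,-8],0],[[0,0,0],[0,0,-17],0],[[0,0,0],[0,0,-25],0],[[0,0,0],[0,0,-30],0],[[0,0,0],[0,0,-30],0],[[0,0,-5],[0,0,0],0],[[0,0,-5],[0,0,0],0],[[0,0,0],[0,0,0],0]])

```text
time_s: 23.92
ee_pos: [0.4294, -0.0287, 0.1956]
eef_rot: [-3.139, -0.0, 0.066]
force: [0.6, 0.8, 0.5]
grip_width: 0.0051
```

Run:
```python
from h import *
for n in("side","top"): cv2.imwrite(f"pics/{n}13.png",ctrl.camera(n)[:,:,::-1])
o=ctrl.get_obs();print(o['qpos'],o['ee_pos'],o['eef_rot'],o['force'],o['moment'],o['grip_width'])
t=(cv2.imread("pics/top12.png").astype(float)+cv2.imread("pics/top13.png")+cv2.imread("pics/top0.png"))/3
s=(cv2.imread("pics/side13.png").astype(float)+cv2.imread("pics/side12.png")*0+cv2.imread("pics/side0.png"))/2
c=np.array([.5177,-.3007,0]);a=np.radians(3.75);Rb=R.from_euler('z',a)
def W(p): return c+Rb.apply(p)
def draw(n,im,x0,y0,x1,y1,fs,pts,dst):
    z=cv2.resize(im[y0:y1,x0:x1].astype(np.uint8),None,fx=fs,fy=fs,interpolation=cv2.INTER_CUBIC)
    for P in pts:
        p=(proj(n,W(np.array(P)))[0]-[x0,y0]+.5)*fs; cv2.circle(z,tuple(int(v) for v in p),2,(0,0,255),-1)
    cv2.imwrite(dst,z)
pts=[(-.09,sy*.068,.055) for sy in(1,-1)]+[(.09,sy*.068,.085) for sy in(1,-1)]+[(-.106,sy*.035,.044) for sy in(1,-1)]+[(-.09,sy*.035,.044) for sy in(1,-1)]+[(-.086,sy*.064,.055) for sy in(1,-1)]+[(.086,sy*.064,.085) for sy in(1,-1)]
draw("top",t,335,115,415,220,7,pts,"pics/bt.png")
draw("side",s,220,85,310,160,8,pts,"pics/bs.png")
crop("pics/side13.png","pics/s13.png",200,40,340,220,3.3)
```

```text
[-0.15330948  0.0574134   1.87259279  0.00275197  1.21206778 -0.21878721] [ 0.42943997 -0.02866223  0.19546562] [-3.13897301e+00 -8.81261283e-05  6.45108165e-02] [-0.22997142  0.05105715 -1.07029396] [-0.07545298  0.0643134   0.0094478 ] 0.0050366789833588225
```

View pics/bt.png

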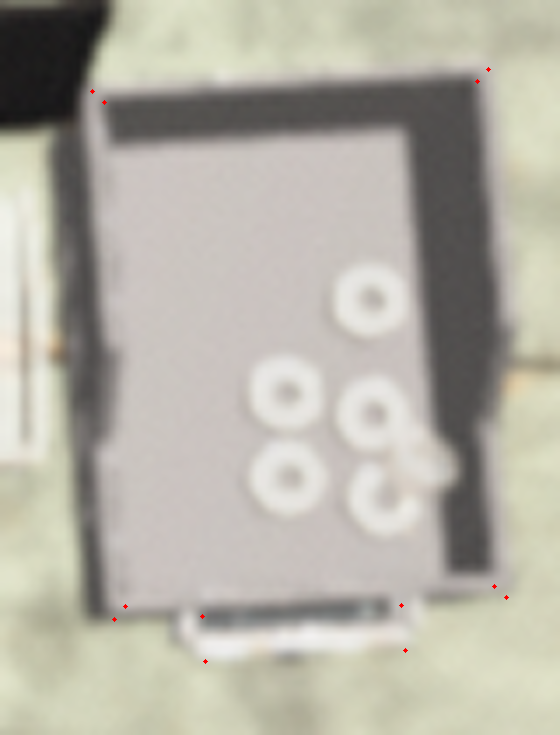

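View pics/bs.png

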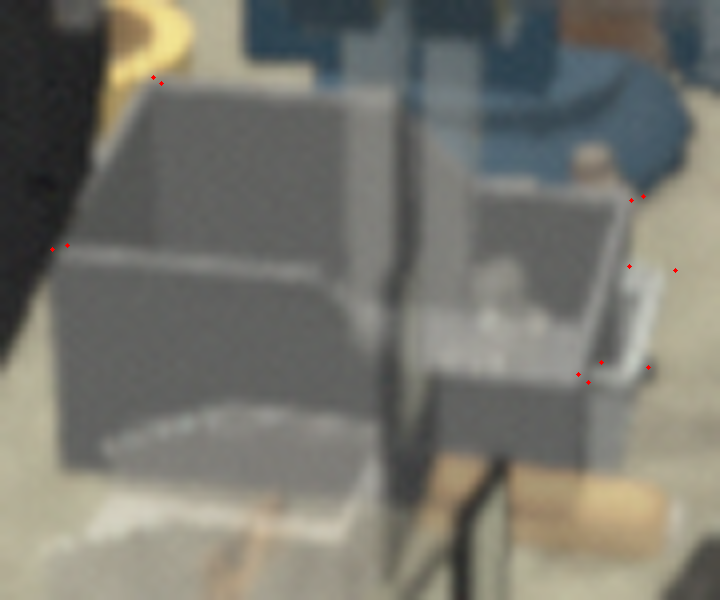

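View pics/s13.png

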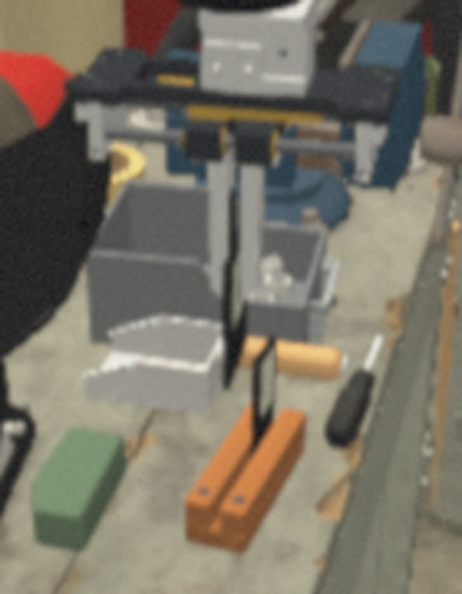

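Call:
drive_tool(increments=[[[0,0,0],[-1,15,0],0],[[0,0,0],[-2.8,35,0],0],[[0,0,0],[-3.5,40,0],0],[[0,0,0],[-3.5,40,0],0],[[0,0,0],[-3.5,40,0],0],[[0,0,0],[-3.5,40,0],0],[[0,0,0],[-3,35,0],0],[[0,0,0],[-2,20,0],0],[[0,0,0],[-1,10.5,0],0],[[0,0,0],[0,0,20],0],[[0,0,0],[0,0,25],0],[[0,0,0],[0,0,10],0],[[0,0,0],[0,0,0],0]])

```text
time_s: 25.65
ee_pos: [0.4241, -0.3047, 0.1396]
eef_rot: [-3.138, 0.0, 0.067]
force: [0.8, -0.7, 0.1]
grip_width: 0.005
```

Run:
```python
from h import *
for n in("side","top"): cv2.imwrite(f"pics/{n}14.png",ctrl.camera(n)[:,:,::-1])
o=ctrl.get_obs();print(o['qpos'],o['ee_pos'],o['eef_rot'],o['force'],o['moment'],o['grip_width'])
crop("pics/side14.png","pics/s14.png",255,70,325,140,8)
crop("pics/top14.png","pics/t14.png",300,100,440,230,5)
```

```text
[-0.6942381   0.32390013  1.69091277  0.0022496   1.12727731 -0.76207128] [ 0.42447982 -0.30508032  0.14054107] [-3.13977887e+00 -1.04191414e-03  6.68663745e-02] [ 0.33663569 -0.2253549  -0.06843829] [-0.04664567  0.09828858  0.04128761] 0.004787883045142129
```

View pics/s14.png

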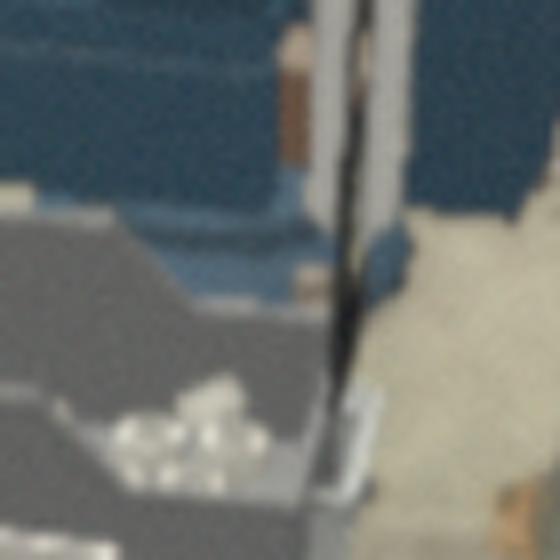

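View pics/t14.png

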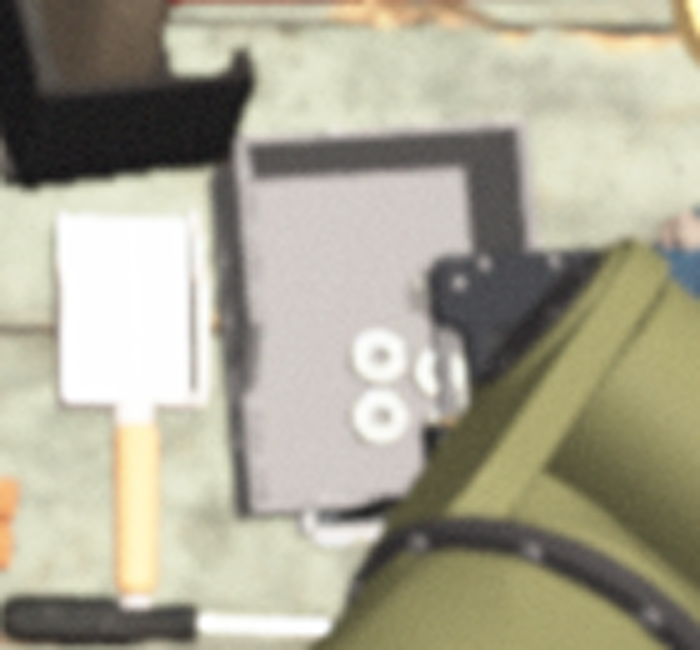

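Run:
```python
from h import *
o=ctrl.get_obs(); T=o['ee_pos'];r=Rt()
im=ctrl.camera("side")[:,:,::-1]; im2=cv2.imread("pics/side14.png")
im=((im.astype(float)+im2)/2).astype(np.uint8)
x0,y0,x1,y1=275,90,315,140;f=14
z=cv2.resize(im[y0:y1,x0:x1],None,fx=f,fy=f*.85,interpolation=cv2.INTER_CUBIC)
def mark(P,c):
    p=(proj("side",P)[0]-[x0,y0]+.5)*[f,f*.85]; cv2.circle(z,tuple(int(v) for v in p),3,c,-1); return p
for sx in(-.0025,.0025):
    for h,c in((.0696,(0,0,255)),(.05,(0,0,255))):
        print(sx,h,mark(T+r.apply([sx,-.030,h]),c))
# straight-down foot at z=.055,.044,.035
for sx in(-.0025,.0025):
    for zz in(.055,.044,.035):
        P=T+r.apply([sx,-.030,0]);P[2]=zz; mark(P,(0,255,255))
cv2.imwrite("pics/z14.png",z)
```

```text
-0.0025 0.0696 [321.72821427 369.52611956]
-0.0025 0.05 [326.89894192 290.25615804]
0.0025 0.0696 [295.56283942 367.44133216]
0.0025 0.05 [300.45635914 288.2107324 ]
```

View pics/z14.png

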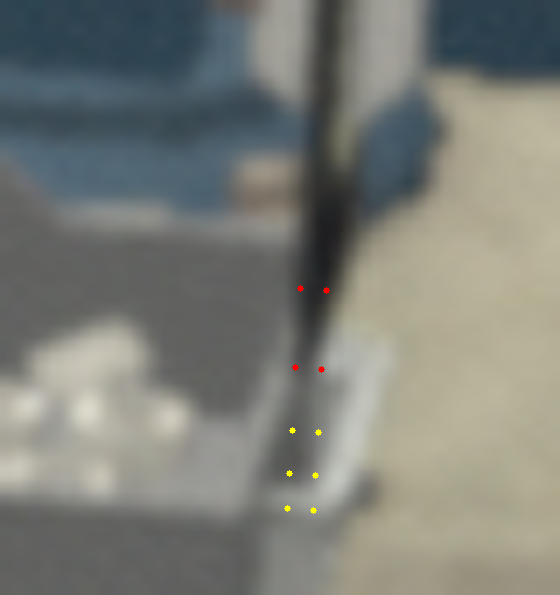

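```bash
python3 - <<'E'
from h import *
for z in(.040,.044):
  for p in((200,614),(392,603),(183,625),(413,612)):
    print(z,p,onz("top",(335+p[0]/7-.5,115+p[1]/7-.5),z).round(4))
E
python3 - <<'E'
import cv2,numpy as np
t=sum(cv2.imread(f"pics/top{i}.png").astype(float) for i in(0,1,2,12,13))/5
z=cv2.resize(t[190:216,350:404].astype(np.uint8),None,fx=14,fy=14,interpolation=cv2.INTER_CUBIC)
cv2.imwrite("pics/bt2.png",z)
E
```

```text
0.04 (200, 614) [ 0.4267 -0.2718  0.04  ]
0.04 (392, 603) [ 0.4313 -0.3393  0.04  ]
0.04 (183, 625) [ 0.4228 -0.2658  0.04  ]
0.04 (413, 612) [ 0.4282 -0.3466  0.04  ]
0.044 (200, 614) [ 0.4264 -0.2709  0.044 ]
0.044 (392, 603) [ 0.431  -0.3381  0.044 ]
0.044 (183, 625) [ 0.4225 -0.2649  0.044 ]
0.044 (413, 612) [ 0.4279 -0.3453  0.044 ]
```

View pics/bt2.png

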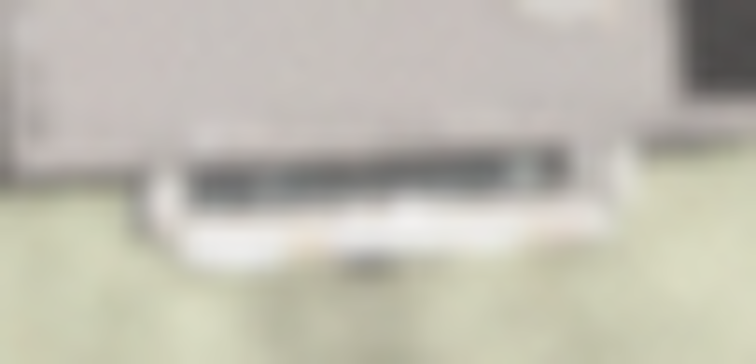

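Call:
drive_tool(increments=[[[0,0,0],[0,0,10],0],[[0,0,0],[0,0,10],0],[[0,0,0],[0,0,5],0],[[0,0,0],[2.3,0,0],0],[[0,0,0],[0,0,0],0]])

```text
time_s: 26.42
ee_pos: [0.4266, -0.3049, 0.1148]
eef_rot: [-3.139, -0.0, 0.067]
force: [-0.4, 0.1, -1.2]
grip_width: 0.0047
```

Run:
```python
from h import *
o=ctrl.get_obs(); T=o['ee_pos'];r=Rt();print(T,o['force'],o['moment'])
im=ctrl.camera("side")[:,:,::-1]
x0,y0,x1,y1=275,90,315,140;f=14
z=cv2.resize(im[y0:y1,x0:x1],None,fx=f,fy=f*.85,interpolation=cv2.INTER_CUBIC)
cv2.imwrite("pics/z15.png",z)
```

```text
[ 0.42662966 -0.30485721  0.11478137] [-0.36022871  0.05002202 -1.19835332] [-0.08221711  0.06444376  0.0153566 ]
```

View pics/z15.png

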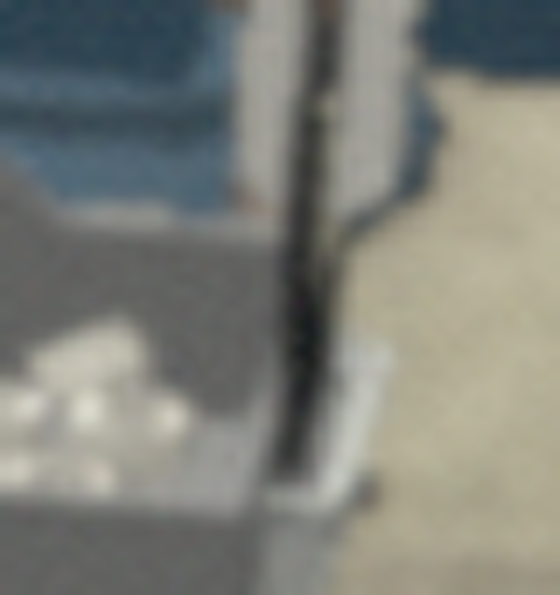

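Call:
drive_tool(increments=[[[0,0,0],[0,0,3],0],[[0,0,0],[0,0,3],0],[[0,0,0],[0,0,3],0],[[0,0,0],[0,0,0],0]])

```text
time_s: 26.98
ee_pos: [0.4263, -0.3047, 0.1053]
eef_rot: [-3.139, 0.0, 0.067]
force: [-0.4, 0.2, -0.4]
grip_width: 0.0048
```

Call:
drive_tool(increments=[[[0,0,0],[0,0,3],0],[[0,0,0],[0,0,3],0],[[0,0,0],[0,0,0],0]])

```text
time_s: 27.35
ee_pos: [0.4263, -0.3047, 0.0993]
eef_rot: [-3.139, 0.0, 0.067]
force: [-0.5, -0.3, -0.4]
grip_width: 0.0046
```

Call:
drive_tool(increments=[[[0,0,0],[0,0,3],0],[[0,0,0],[0,0,3],0],[[0,0,0],[0,0,3],0],[[0,0,0],[0,0,0],0]])

```text
time_s: 27.85
ee_pos: [0.4263, -0.3046, 0.0903]
eef_rot: [-3.139, 0.0, 0.067]
force: [-0.3, -0.3, -0.7]
grip_width: 0.0053
```

Call:
drive_tool(increments=[[[0,0,0],[0,0,2],0],[[0,0,0],[0,0,2],0],[[0,0,0],[0,0,0],0]])

```text
time_s: 28.22
ee_pos: [0.4264, -0.3048, 0.0867]
eef_rot: [-3.139, -0.0, 0.067]
force: [-1.0, -0.0, 3.0]
grip_width: 0.0044
```

Spring contact where expected (3 N at 0.087). Press on to the hard stop.

Call:
drive_tool(increments=[[[0,0,0],[0,0,2],0],[[0,0,0],[0,0,1.5],0],[[0,0,0],[0,0,0],0]], squeeze=60)

```text
time_s: 28.6
ee_pos: [0.4265, -0.3048, 0.0833]
eef_rot: [-3.139, -0.0, 0.067]
force: [-1.4, 1.2, 6.0]
grip_width: 0.0049
```

Call:
drive_tool(increments=[[[0,0,0],[0,0,1],0],[[0,0,0],[0,0,0],0]])

```text
time_s: 28.85
ee_pos: [0.4265, -0.3048, 0.0824]
eef_rot: [-3.139, -0.0, 0.067]
force: [-0.8, 1.7, 6.5]
grip_width: 0.0048
```

Call:
drive_tool(increments=[[[0,0,0],[0,0,0.7],0],[[0,0,0],[0,0,0],0]])

```text
time_s: 29.1
ee_pos: [0.4265, -0.3048, 0.0817]
eef_rot: [-3.139, -0.0, 0.067]
force: [-0.6, 0.4, 7.6]
grip_width: 0.0043
```

Call:
drive_tool(increments=[[[0,0,0],[0,0,0.6],0],[[0,0,0],[0,0,0],0]])

```text
time_s: 29.35
ee_pos: [0.4265, -0.3048, 0.0815]
eef_rot: [-3.139, -0.001, 0.067]
force: [-2.8, 2.4, 11.6]
grip_width: 0.0046
```

Call:
drive_tool(increments=[[[0,0,0],[0,0,0.5],0],[[0,0,0],[0,0,0],0]])

```text
time_s: 29.6
ee_pos: [0.4266, -0.3049, 0.0814]
eef_rot: [-3.14, -0.001, 0.067]
force: [-5.2, 3.9, 17.4]
grip_width: 0.0051
```

Call:
drive_tool(increments=[[[0,0,0],[0,0,0],0],[[0,0,0],[0,0,0],0],[[0,0,0],[0,0,0],0],[[0,0,0],[0,0,0],0]])

```text
time_s: 30.1
ee_pos: [0.4266, -0.3049, 0.0815]
eef_rot: [-3.14, -0.001, 0.067]
force: [-4.9, 3.2, 18.0]
grip_width: 0.0046
```

Run:
```python
from h import *
for n in("side","top"): cv2.imwrite(f"pics/{n}16.png",ctrl.camera(n)[:,:,::-1])
o=ctrl.get_obs();print(o['time_s'],o['ee_pos'],o['force'],o['moment'],o['grip_width'])
crop("pics/side16.png","pics/s16.png",190,60,340,220,3.7)
P=o['ee_pos']; print((proj("side",[P[0],-.275,.102])[0]-[190,60])*3.7,(proj("side",[P[0],-.275,.055])[0]-[190,60])*3.7)
crop("pics/top16.png","pics/t16.png",230,100,430,240,4)
```

```text
30.2 [ 0.42655075 -0.30485666  0.08144081] [-5.57247439  3.85378927 17.15230244] [0.79332613 1.18748286 0.00201408] 0.004523530484139927
[390.70157263 183.87868641] [387.7442892  242.75228943]
```

View pics/s16.png

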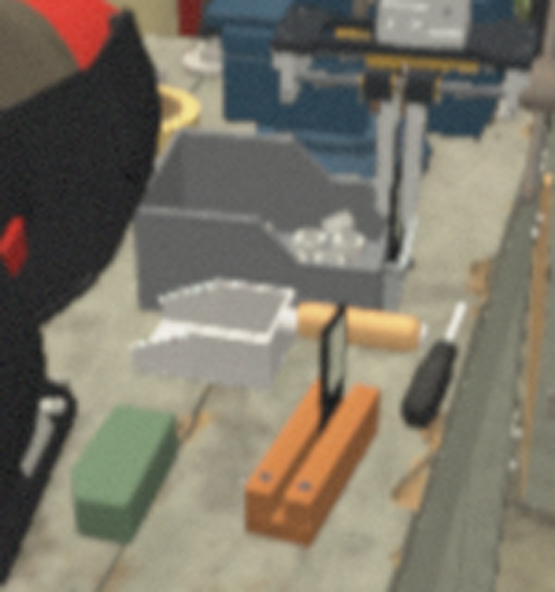

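View pics/t16.png

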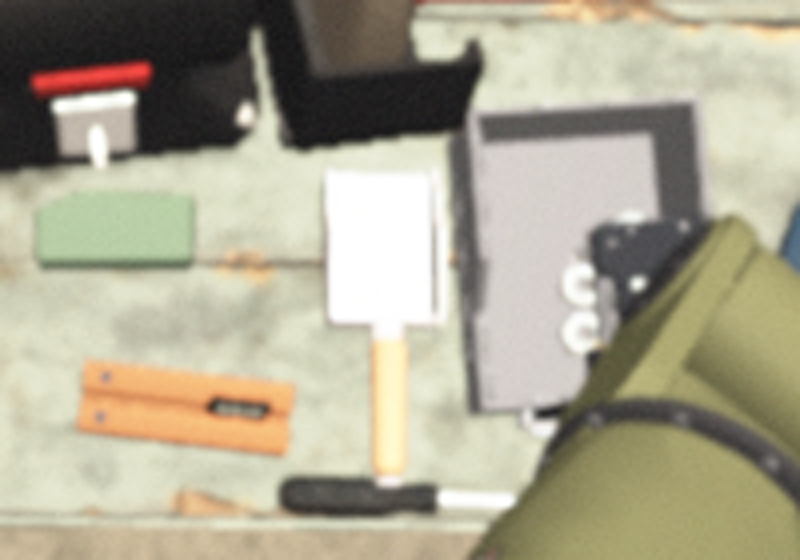

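```bash
python3 -c "
from station import ctrl
print(ctrl.hand_in()); print(ctrl.get_obs()['ee_pos'])"
```

```text
the job is handed in; nothing more can be done
None
the job is handed in; nothing more can be done
```

The job is done and handed in at about 30 s of the 72 s allowed, with the wide holder still gripped and pressed home.

- **Nuts:** I poured the scoop over the bin, tilting it to about 60°. The top view then showed all six nuts inside the bin and the pan empty.
- **Scoop:** It stands upright on the bench in the gap between the strip and the bin, with its handle towards the robot. The pictures after release and at the end show it level and unmoved. The handle end comes close to, or slightly over, the back edge of the screwdriver. The screwdriver still lies where it did.
- **Wide holder:** I took it out of the groove and lowered it behind the lip with no force until the spring. The spring began to give at about 3 N. The holder then went down about 6 mm to a hard stop, where the force rose steeply with no further travel. It is held there at about 17 N with a 60 N grip, and the tool height puts its foot at about 12 mm.
- **Other things:** In the last pictures the narrow holder, the compound bar and the screwdriver are where they were. The spanner is not in those cropped views; I never moved near it after picking up the scoop.

**What disagreed or was not seen:** the two cameras differed by 2–4 mm on where the bin's front is. I settled it by comparing the holder's foot with the pocket in the same picture. A sideways force of about 5–7 N remained at the end, well under the limits. The gripper hid the pocket from above, so the seating rests on the force, the travel and the side view.

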